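Click the big socket onto the fixture's square drive

TASK

Take the big bright socket with the red band from its yellow cradle, stand it on the green mat with its square hole down and let go of it. Then take it afresh from above, put it on the upright square drive of the fixture, turn it until the squares fall into line, and push it fully home until the spring ball clicks into its dimple; let go. Do not shift the other loose parts about on the bench.

Things in the scene. Friction and masses are not known exactly. Their poses are not given: they have to be found in the camera images.
- socket: Big bright round steel socket, 42 mm diameter, 76 mm long, about 0.35 kg, red band near its hex end. Origin: centre of its square-hole end face; z runs along its axis to the hex end (z = 76 mm), so z is up when the square hole is down. Hole 20.2 mm square, 30 mm deep, sides along x and y; a ball dimple in all four walls, so angles 90 degrees apart serve alike. Grip it at z = 35 to 70 mm.
- cradle: Low yellow two-rail rest fixed to the bench, 40 mm long (its x), 32 mm wide, 9 mm high; origin: centre of its underside. At the start the socket lies in it along its x, square end towards its +x (more or less to the robot's left), axis 27.5 mm above the bench, sticking out beyond both ends and sides, so fingers can pass beside it.
- mat: Green flat square mat fixed to the bench, 140 x 140 mm, 4 mm thick; origin: centre of its underside (its top is 4 mm up).
- seat (a point): Centre of the flat shoulder of the fixture's spindle nose (48 mm wide dark post, 60 mm above the bench), on the drive's axis. A locked steel square drive, 19 mm wide, stands 27 mm up from here, its top 5 mm tapered to 13 mm. The angle of the square is NOT in this pose and differs every time: look, or feel by pressing lightly and turning. A socket that is home stands on this shoulder.
- fixture: Aluminium plate fixed to the bench, 250 x 270 x 20 mm (centre 30 mm to +x of the origin), with the spindle nose. Origin: bench height, on the drive's axis; z up. Two black clamp cylinders, 48 mm wide, up to 126 mm above the bench, stand at x = 100, y = +105 and -105 mm, their arms reaching on towards +x (to 152 mm).
- ball (a joint): Brass spring ball in one side of the drive, 11 mm above the shoulder: 0 = out (2.8 mm proud), grows as it is pressed in (m). It meets the socket's rim about 16 mm above home and takes about 10 to 20 N in all to pass, then drags along the wall and springs out to 0 again as it clicks into a dimple just before home.
- casting_a: Bystander: dull grey-brown raw three-armed casting, 180 mm across, 30 mm high; origin: centre of its underside.
- casting_b: Bystander: second, smaller grey-brown raw three-armed casting, 120 mm across; origin: centre of its underside.
- small_socket: Bystander: small bright socket, 33 mm across, 50 mm tall, standing; the wrong size, not for this job; origin: centre of its underside.
- extension_bar: Bystander: steel extension bar, 160 mm long, 26 mm thick, lying along its x axis; origin: centre of its underside.
- eyebolt: Bystander: steel eyebolt, 56 mm ring, lying flat; origin: on the part, at bench height.
- wrench: Bystander: open wrench lying along its x axis; origin: on the part, at bench height.
- bolt: Bystander: hex bolt standing on its 34 mm head, 57 mm tall; origin: centre of its underside.
- spray_can: Bystander: blue-labelled can, 54 mm across, 150 mm tall; origin: centre of its underside.
Not all that is in view belongs to the job. What is shaped like the socket but pink or turquoise is not meant. There is more than one size of the mat; the one meant has the size given above.

How it is judged:
By the outcome, as a careful person would: the job done as asked, in the order asked, and still so for the second after the job is handed in, with the robot touching nothing.
It also fails if it takes over 72 s, if anything falls off the work surface, if the arm or the gripper's body presses on something with over 40 N, if the wrist force passes 120 N, or if a joint passes its speed limit or range.

ROBOT

A 6-joint arm with a two-finger parallel gripper is mounted at the origin on the work surface. World frame = base frame: x ahead of the robot, y to its left, z up, the work surface at z = 0. Lengths are in m, angles in degrees, forces in N, time in s.
With the tool pointing down it reaches from about 0.35 to 0.875 m from the base axis. Payload 4.2 kg.
Tool frame: the origin (TCP) lies on the centre line of the jaws, within the pads' length; the fingertips stand 25 mm ahead of it and the grasp point (between the pads) lies 6 mm ahead of it; z points along the fingers, y is the line along which they close (so a half turn about z gives the same grasp; the last joint's range is limited). The gripper opens to 87 mm and grips with 3 to 60 N. Pads are 19 mm wide; open, the fingers measure 117 mm over their backs; the gripper's body (75 mm by 190 mm) begins 51 mm behind the grasp point.
Start: joints at [83.342, 22.042, 0.453, 0, -68.411, -14.817], TCP at [0.229, 0.582, 0.248] pointing down, gripper open.
Joint ranges: [-179.83, 179.83], [-69.29, 118.12], [-61.27, 80.66], [-181.25, 117.63], [-171.15, -9.14], [-177.46, 177.46]. Speed limits (degrees/s): [159.86, 159.86, 180, 180, 180, 180].

INTERFACE

Orientations are given as a 3x3 rotation matrix whose columns are the frame's x, y, z axes.
In Python, from station import r gives the robot as it stands.
- The arm moves only by the tool move_arm, never from a script. Its argument "series" is a list of rows, each an object with "grip": the opening, from 0 (shut) to 1 (fully open); "xyz": the shift along the tool's x, y, z in mm, a list of three; "angular": the turn, a rotation vector about the tool's x, y, z in rad, a list of three. A call has 1 to 10 rows; each row is the pose to reach, as a shift and turn from the pose commanded when the call began, along the tool's axes at that moment; what a row does not reach only later rows make up. A row lasts 1/10 s, in which the tool goes at most 50 mm and 8.59 degrees, less where a joint would pass 70% of its speed; a pose out of reach is approached as far as the arm can. A call with a gripper value outside its range is refused whole. The fingers move at their own pace and stop on an object; the grip force is fixed at half the most. Time passes only in rows, so rows that repeat a pose let the fingers close. It gives the time, the measured TCP pose, the force, the opening and the grip force at its end, in the units of the state.
- r.sense(): the state, without advancing time (a new reading comes with each control period).
- r.capture(name): name is "scene" or "top"; returns a dict with "img" (420x560x3 uint8, red, green, blue), "camera_matrix" (3x3 intrinsics, pixels), "rvec" (rotation vector, rad) and "tvec" (3), from world to camera coordinates, as OpenCV has them. Camera axes: x right, y down, z forward; pixel columns grow to the right and rows downward; lengths in m; the calibration is good to about 2 mm. A picture is of the moment at which its call begins. There is no depth.
- r.finish_job(): hands the job in; it is judged then, once.
The state is a dict: "time_s": time; "joints": joint angles; "joint_velocities": joint speeds; "effort": joint torques, N m; "tcp_pos": TCP position; "ee_rot": TCP orientation; "wrist_force": force on the tool from outside, world axes, zero at the start; "moment": the same for the moment, N m; "gripper_width": opening from 0.0 (shut) to 1.0 (fully open); "gripper_force": force on a finger pad.
Only numpy, scipy, OpenCV 4.12 (cv2) and the standard library are available. Lean on these libraries where they do the work, as an engineer would, in place of code of your own. Each camera call takes 0.05 s, during which the arm holds its last target. There are 200 camera calls.

## Working session

There is one attempt and no reset: what is moved stays moved. The work goes in short steps, Python scripts to look and compute and a tool call to move; the robot and the scene stay as the last step left them, time stands still between calls to the robot, and variables do not carry over. Pictures are saved under pics/ and viewed, at most 10 in all, crops included, and the job is handed in when it is done.

Besides the shell and the picture viewer there is one more tool, called after "Emit:" by a JSON object that holds its "api" and its "payload", one argument or row to a line. move_arm: Moves the arm, as the interface text tells. Its arguments: {"type":"object","properties":{"series":{"type":"array"}},"required":["series"]}

```bash
mkdir -p pics; ls
python3 - <<'E'
from station import r
import cv2,numpy as np,pickle
d={}
for n in("scene","top"):
    c=r.capture(n);d[n]=c;cv2.imwrite(f"pics/{n}0.png",c["img"][:,:,::-1]);print(n,c["camera_matrix"].tolist(),(-cv2.Rodrigues(np.array(c["rvec"]))[0].T@np.array(c["tvec"]).reshape(3)))
pickle.dump(d,open("c0.pkl","wb"));s=r.sense();print(s)
E
```

```text
pics
scene [[509.3021024287405, 0.0, 276.5331478620155], [0.0, 509.3021024287405, 209.35223507951423], [0.0, 0.0, 1.0]] [0.96200635 0.35314555 1.13327907]
top [[516.7832807915571, 0.0, 284.92356014578576], [0.0, 516.7832807915571, 211.44821152205367], [0.0, 0.0, 1.0]] [ 0.27170128 -0.09657627  1.40329241]
{'time_s': 0.1, 'joints': array([ 8.33405427e+01,  2.20874021e+01,  3.89090078e-01, -2.41467567e-02,
       -6.84111828e+01, -1.48168082e+01]), 'joint_velocities': array([ 0.00717531, -0.08565869,  0.24773607,  0.13695866, -0.00859954,
       -0.00807358]), 'effort': array([-1.35676732e-03, -3.91687918e+01,  1.87934858e+01,  4.23193485e+00,
        1.35010728e-02, -6.73016621e-05]), 'tcp_pos': array([0.22862951, 0.58117143, 0.24657107]), 'ee_rot': array([[ 9.30512423e-01, -3.66259823e-01, -6.10848039e-04],
       [-3.66260316e-01, -9.30510585e-01, -1.85267570e-03],
       [ 1.10160110e-04,  1.94766715e-03, -9.99998097e-01]]), 'wrist_force': array([ 0.33194314,  1.00099107, -0.13761167]), 'moment': array([-0.03172595, -0.02220854,  0.04480028]), 'gripper_force': 0.0, 'gripper_width': 0.9976951515437951}
```

View pics/scene0.png

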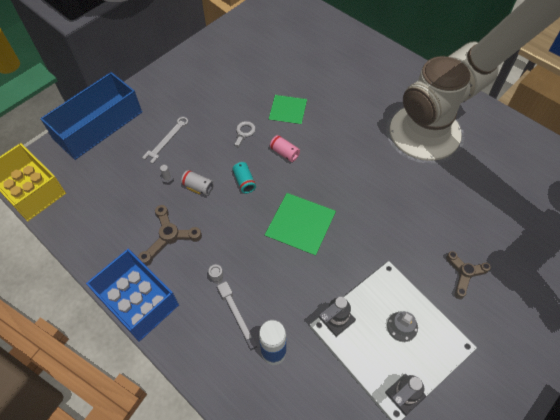

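View pics/top0.png

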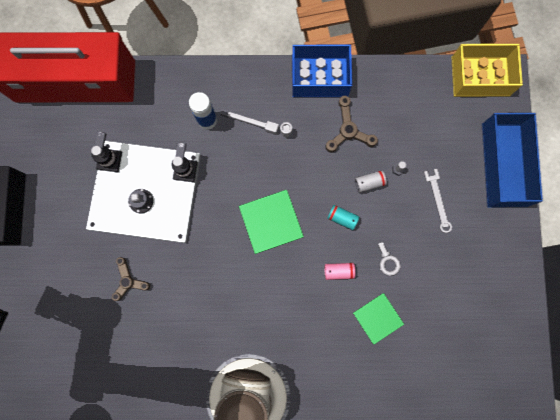

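Candidates: silver with a red band at top (371,181) / scene (197,182), turquoise at (344,217), and pink at (340,271). The small bright socket stands at (287,128). The silver one with the red band fits. The larger green mat is at (270,221); the one at (378,318) is smaller. I'll confirm with an enlarged crop and measure.

```bash
cat > h.py <<'E'
import cv2,numpy as np
def cam(c):
    R=cv2.Rodrigues(np.array(c["rvec"],float))[0];t=np.array(c["tvec"],float).reshape(3);return np.array(c["camera_matrix"]),R,t
def ray(c,uv,z):
    K,R,t=cam(c);o=-R.T@t;d=R.T@np.linalg.solve(K,[uv[0],uv[1],1]);return (o+d*(z-o[2])/d[2])
def proj(c,p):
    K,R,t=cam(c);q=K@(R@np.array(p,float)+t);return q[:2]/q[2]
def tri(cs,uvs):
    A=0;b=0
    for c,uv in zip(cs,uvs):
        K,R,t=cam(c);o=-R.T@t;d=R.T@np.linalg.solve(K,[*uv,1]);d/=np.linalg.norm(d);P=np.eye(3)-np.outer(d,d);A=A+P;b=b+P@o
    return np.linalg.solve(A,b)
def big(m):
    return sorted(cv2.findContours(m,cv2.RETR_EXTERNAL,cv2.CHAIN_APPROX_NONE)[0],key=cv2.contourArea)[::-1]
E
python3 - <<'E'
import pickle,cv2,numpy as np
from h import *
d=pickle.load(open("c0.pkl","rb"))
cr=[]
for n,(u,v),(a,b) in(("scene",(197,182),(403,325)),("top",(371,181),(140,200))):
    im=d[n]["img"][:,:,::-1]
    cr.append(np.vstack([cv2.resize(im[y-25:y+25,x-33:x+33],None,fx=6,fy=6,interpolation=cv2.INTER_CUBIC) for x,y in((u,v),(a,b))]))
cv2.imwrite("pics/crop1.png",np.hstack(cr))
for n in d:
    c=d[n];hsv=cv2.cvtColor(c["img"],cv2.COLOR_RGB2HSV)
    g=big(cv2.inRange(hsv,(50,120,80),(75,255,255)))
    for k in g[:3]:
        if cv2.contourArea(k)<300: continue
        pts=np.array([ray(c,p[0],.004)[:2]*1000 for p in k],np.float32);print(n,"mat",np.round(cv2.minAreaRect(pts),1) if 0 else cv2.minAreaRect(pts))
E
```

```text
scene mat ((462.708740234375, -58.80513000488281), (138.93087768554688, 139.53097534179688), 19.138700485229492)
scene mat ((201.46890258789062, -344.6483459472656), (96.78614807128906, 97.11126708984375), 32.13593292236328)
top mat ((462.8038635253906, -57.432701110839844), (139.2605743408203, 139.55877685546875), 19.03947639465332)
top mat ((201.1885986328125, -343.0423583984375), (97.0506591796875, 97.8226547241211), 32.280181884765625)
```

View pics/crop1.png

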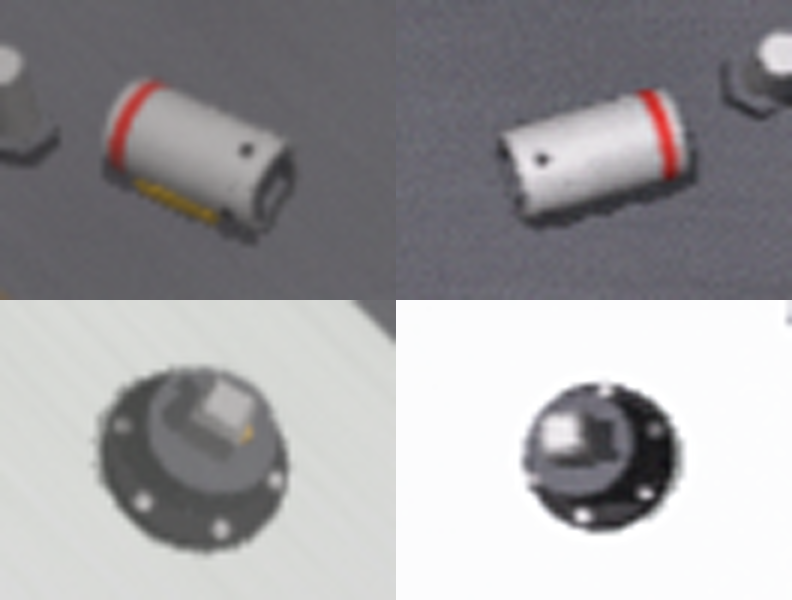

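Confirmed: the silver socket with the red band lies in the yellow cradle, its square end towards +y and its dimple at top ≈(362,182). Next I measure it, along with the drive, the fixture and the neighbours.

Run:
```python
import pickle,cv2,numpy as np
from h import *
d=pickle.load(open("c0.pkl","rb"));S,T=d["scene"],d["top"]
np.set_printoptions(precision=1,suppress=True)
dim=tri((S,T),((205.2,181.8),(362.2,182.5)))*1000;print("dimple",dim)
for n,c,(x,y) in(("S",S,(197,182)),("T",T,(371,181))):
    im=c["img"];m=np.zeros(im.shape[:2],np.uint8);w=im[y-25:y+25,x-23:x+23].astype(int)
    m[y-25:y+25,x-23:x+23]=((w.max(2)>125)&(w[:,:,2]>0))*255
    m=cv2.morphologyEx(m,cv2.MORPH_CLOSE,np.ones((5,5)));k=big(m)[0]
    print(n,cv2.contourArea(k),"sil",cv2.minAreaRect(np.array([ray(c,p[0],.0275)[:2]*1000 for p in k],np.float32)))
    hsv=cv2.cvtColor(im,cv2.COLOR_RGB2HSV);r_=cv2.bitwise_or(cv2.inRange(hsv,(0,150,80),(6,255,255)),cv2.inRange(hsv,(174,150,80),(179,255,255)))
    r_[:y-25]=0;r_[y+25:]=0;r_[:,:x-33]=0;r_[:,x+33:]=0
    M=cv2.moments(r_,True);print("band",ray(c,(M["m10"]/M["m00"],M["m01"]/M["m00"]),.044)*1000)
for n,c in d.items():
    im=c["img"];w=(im.min(2)>(195 if n=="scene" else 225)).astype(np.uint8)*255
    ks=big(w)
    for k in ks[:1]: print(n,"plate",cv2.minAreaRect(np.array([ray(c,p[0],.02)[:2]*1000 for p in k],np.float32)))
for n,c,(x,y) in(("S",S,(403,325)),("T",T,(140,200))):
    print(n);print(c["img"][y-14:y+2,x-3:x+12,1] if n=="S" else c["img"][y-8:y+6,x-12:x+6,1])
print("bolt",ray(T,(402,166),.055)*1000,ray(S,(165,171),.055)*1000,"turq",ray(T,(344,217),.03)*1000,"clamps",ray(T,(102,155),.1)*1000,ray(T,(183,163),.1)*1000,"can",ray(T,(200,102),.15)*1000)
```

```text
dimple [ 559.7 -303.8   47.9]
S 312.0 sil ((565.4888305664062, -340.3503723144531), (38.52521514892578, 80.92942810058594), 15.96558952331543)
band [ 585.1 -356.4   44. ]
T 353.5 sil ((570.8607177734375, -332.7613525390625), (38.52832794189453, 79.10409545898438), 16.307037353515625)
band [ 573.9 -358.    44. ]
scene plate ((545.67626953125, 288.6332702636719), (267.3877868652344, 246.82289123535156), 82.15132141113281)
top plate ((546.7005615234375, 289.78948974609375), (268.9505920410156, 248.072509765625), 82.0983657836914)
S
[[157 159 165 153 151 169 187 188 203 209 213 215 217 216 216]
 [117 115 120 119 118 124 142 137 153 182 201 209 215 216 216]
 [ 95  92 107 114 112 120 153 145 132 131 150 182 205 214 216]
 [ 91  90  95 108 115 129 172 176 158 136 127 133 166 204 214]
 [ 92  90  92 105 117 157 179 180 178 173 152 137 132 166 206]
 [ 91  90  96 116 142 176 182 179 180 180 178 171 137 132 182]
 [ 90  89 104 124 159 179 182 180 181 180 179 168 140 120 139]
 [ 90  96 118 126 155 172 178 181 181 181 176 158 132 115 123]
 [ 91 103 125 128 134 144 162 176 179 179 169 148 124 114 122
[... 946 characters left out ...]
 56  57  60  93 114 107]
 [183 116 119 156 197 205 195 183 154 128 102  72  62  60  59  92 114 110]
 [181 117 114 130 147 141 136 137 119  91  79  71  57  60  59  64  95  99]
 [143 103 112 116 101  90  77  69  67  67  62  68  70  65  66  71  98  81]
 [142  97 116 112 106  92  76  75  65  67  70  72  96 113 115 111 115  72]
 [185 120 118 111 112 114 116 115 112 117 115 112 113 115 117 117  84  41]
 [235 187 157 121 117 114 114 116 113 118 117 115 116 116 115  95  58  26]
 [236 176 145 116 114 115 115 115 116 113 117 118 116 114  90  52  33  30]]
bolt [ 603.  -410.8   55. ] [ 610.5 -401.4   55. ] turq [ 469.4 -255.4   30. ] clamps [624.8 377.5 100. ] [602.5 166.6 100. ] can [748.6 117.4 150. ]
```

```bash
cat >> h.py <<'E'
from scipy.spatial.transform import Rotation as Ro
def tool(az,tilt):
    "az: azimuth of tool x with tool down; tilt: deg about tool y"
    a=np.radians(az);x=np.array([np.cos(a),np.sin(a),0]);z=np.array([0,0,-1.]);R=np.c_[x,np.cross(z,x),z]
    return R@Ro.from_euler("y",tilt,degrees=True).as_matrix()
def go(s,grip,R):
    "grip: desired grasp point mm"
    R0=np.array(s["ee_rot"]);p=np.array(grip)-6*R[:,2]
    w=Ro.from_matrix(R0.T@R).as_rotvec()
    print("xyz",np.round(R0.T@(p-1000*np.array(s["tcp_pos"])),1).tolist(),"ang",np.round(w,4).tolist(),"deg",round(np.degrees(np.linalg.norm(w)),1))
def st(s):
    R0=np.array(s["ee_rot"]);print("t",round(s["time_s"],2),"gp",np.round(1000*s["tcp_pos"]+6*R0[:,2],1),"x",np.round(R0[:,0],3),"z",np.round(R0[:,2],3),"J",np.round(s["joints"],1),"F",np.round(s["wrist_force"],1),"M",np.round(s["moment"],2),"w",round(s["gripper_width"]*87,1),"gf",round(s["gripper_force"],1))
E
python3 -c "
from station import r
from h import *
s=r.sense();st(s);go(s,(570.7,-347.4,150),tool(-73.9,-15))"
```

```text
t 0.1 gp [228.6 581.2 240.6] x [ 0.931 -0.366  0.   ] z [-0.001 -0.002 -1.   ] J [ 83.3  22.1   0.4  -0.  -68.4 -14.8] F [ 0.3  1.  -0.1] M [-0.03 -0.02  0.04] w 86.8 gf 0.0
xyz [659.3, 739.8, 92.3] ang [0.1215, -0.2442, 0.9092] deg 54.4
```

Emit:
{"api": "move_arm", "payload": {
  "series": [
    {"grip": 1, "xyz": [33, 37, 0], "angular": [0.006, -0.012, 0.045]},
    {"grip": 1, "xyz": [66, 74, 0], "angular": [0.012, -0.024, 0.09]},
    {"grip": 1, "xyz": [99, 111, 0], "angular": [0.018, -0.036, 0.135]},
    {"grip": 1, "xyz": [132, 148, 0], "angular": [0.024, -0.048, 0.18]},
    {"grip": 1, "xyz": [165, 185, 0], "angular": [0.03, -0.06, 0.225]},
    {"grip": 1, "xyz": [198, 222, 0], "angular": [0.036, -0.072, 0.27]},
    {"grip": 1, "xyz": [231, 259, 0], "angular": [0.042, -0.084, 0.315]},
    {"grip": 1, "xyz": [264, 296, 0], "angular": [0.048, -0.097, 0.36]},
    {"grip": 1, "xyz": [297, 333, 0], "angular": [0.054, -0.11, 0.405]},
    {"grip": 1, "xyz": [330, 370, 0], "angular": [0.06, -0.122, 0.45]}
  ]
}}

```text
time_s: 1.1
tcp_pos: [0.4004, 0.1145, 0.2477]
ee_rot: [[0.673, -0.737, -0.066], [-0.728, -0.675, 0.118], [-0.131, -0.031, -0.991]]
wrist_force: [1.2, 0.3, -0.5]
gripper_width: 1.001
gripper_force: 0.0
```

```bash
python3 -c "
from station import r
from h import *
s=r.sense();st(s);go(s,(570.7,-347.4,130),tool(-73.9,-15))"
```

```text
t 1.1 gp [400.  115.2 241.7] x [ 0.673 -0.728 -0.131] z [-0.066  0.118 -0.991] J [ 32.7   2.4 -22.4  -8.6 -65.   13.5] F [ 1.2  0.3 -0.5] M [-0.2  -0.31 -0.01] w 87.1 gf 0.0
xyz [466.9, 190.7, 44.9] ang [0.0599, -0.1204, 0.4584] deg 27.4
```

Emit:
{"api": "move_arm", "payload": {
  "series": [
    {"grip": 1, "xyz": [46, 19, 4], "angular": [0.006, -0.012, 0.046]},
    {"grip": 1, "xyz": [92, 38, 9], "angular": [0.012, -0.024, 0.092]},
    {"grip": 1, "xyz": [138, 57, 13], "angular": [0.018, -0.036, 0.138]},
    {"grip": 1, "xyz": [184, 76, 18], "angular": [0.024, -0.048, 0.184]},
    {"grip": 1, "xyz": [230, 95, 22], "angular": [0.03, -0.06, 0.23]},
    {"grip": 1, "xyz": [276, 114, 26], "angular": [0.036, -0.072, 0.276]},
    {"grip": 1, "xyz": [322, 133, 31], "angular": [0.042, -0.084, 0.322]},
    {"grip": 1, "xyz": [368, 152, 35], "angular": [0.048, -0.096, 0.368]},
    {"grip": 1, "xyz": [414, 171, 40], "angular": [0.054, -0.108, 0.414]},
    {"grip": 1, "xyz": [460, 190, 44.5], "angular": [0.06, -0.12, 0.458]}
  ]
}}

```text
time_s: 2.1
tcp_pos: [0.5677, -0.3432, 0.1362]
ee_rot: [[0.267, -0.961, -0.073], [-0.928, -0.277, 0.249], [-0.259, 0.001, -0.966]]
wrist_force: [1.1, 1.1, 0.5]
gripper_width: 1.003
gripper_force: 0.0
```

```bash
python3 -c "
from station import r
from h import *
s=r.sense();st(s);go(s,(570.7,-347.4,29),tool(-73.9,-15))"
```

```text
t 2.1 gp [ 567.3 -341.7  130.4] x [ 0.267 -0.928 -0.259] z [-0.073  0.249 -0.966] J [-22.5  36.2  11.2 -12.1 -74.9  42.8] F [1.1 1.1 0.5] M [-0.41 -0.32 -0.05] w 87.3 gf 0.0
xyz [32.5, -1.8, 96.2] ang [0.0009, 0.0004, -0.0008] deg 0.1
```

Emit:
{"api": "move_arm", "payload": {
  "series": [
    {"grip": 1, "xyz": [7, -1, 15], "angular": [0, 0, 0]},
    {"grip": 1, "xyz": [14, -1.5, 35], "angular": [0, 0, 0]},
    {"grip": 1, "xyz": [20, -2, 55], "angular": [0, 0, 0]},
    {"grip": 1, "xyz": [26, -2, 73], "angular": [0, 0, 0]},
    {"grip": 1, "xyz": [30, -2, 87], "angular": [0, 0, 0]},
    {"grip": 1, "xyz": [32.5, -2, 96], "angular": [0, 0, 0]},
    {"grip": 1, "xyz": [32.5, -2, 96], "angular": [0, 0, 0]}
  ]
}}

```text
time_s: 2.8
tcp_pos: [0.5706, -0.3464, 0.0347]
ee_rot: [[0.269, -0.96, -0.075], [-0.927, -0.279, 0.249], [-0.26, 0.002, -0.966]]
wrist_force: [0.1, -0.5, -0.3]
gripper_width: 1.001
gripper_force: 0.0
```

```bash
python3 -c "
from station import r
from h import *
s=r.sense();st(s);import cv2
a=r.capture('scene');b=r.capture('top');import numpy as np
f=lambda im,x,y:cv2.resize(im[y-40:y+40,x-50:x+50,::-1],None,fx=4,fy=4)
cv2.imwrite('pics/g.png',np.hstack([f(a['img'],197,175),f(b['img'],375,181)]))"
```

```text
t 2.8 gp [ 570.2 -345.    28.9] x [ 0.269 -0.927 -0.26 ] z [-0.075  0.249 -0.966] J [-22.7  42.5   7.4 -12.8 -65.2  45.3] F [ 0.1 -0.5 -0.3] M [-0.46 -0.13  0.02] w 87.1 gf 0.0
```

View pics/g.png

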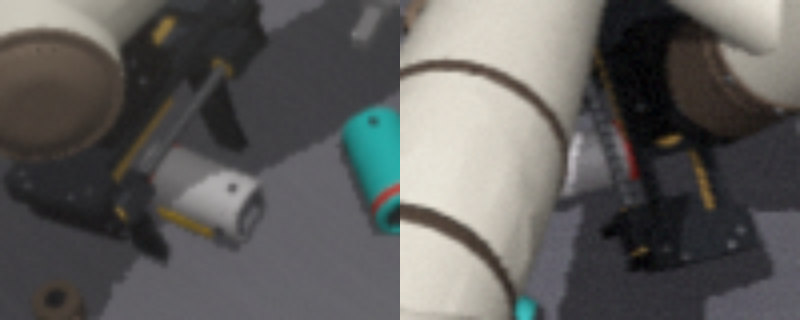

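The fingers stand on either side of the socket (scene crop ≈(200,190)). I close them.

Emit:
{"api": "move_arm", "payload": {
  "series": [
    {"grip": 0.7, "xyz": [0, 0, 0], "angular": [0, 0, 0]},
    {"grip": 0.55, "xyz": [0, 0, 0], "angular": [0, 0, 0]},
    {"grip": 0.4, "xyz": [0, 0, 0], "angular": [0, 0, 0]},
    {"grip": 0.3, "xyz": [0, 0, 0], "angular": [0, 0, 0]},
    {"grip": 0.3, "xyz": [0, 0, 0], "angular": [0, 0, 0]},
    {"grip": 0.3, "xyz": [0, 0, 0], "angular": [0, 0, 0]},
    {"grip": 0.3, "xyz": [0, 0, 0], "angular": [0, 0, 0]}
  ]
}}

```text
time_s: 3.6
tcp_pos: [0.5723, -0.3472, 0.0365]
ee_rot: [[0.27, -0.96, -0.07], [-0.928, -0.279, 0.247], [-0.257, -0.002, -0.967]]
wrist_force: [1.5, 1.3, 0.1]
gripper_width: 0.478
gripper_force: 30.0
```

Emit:
{"api": "move_arm", "payload": {
  "series": [
    {"grip": 0.3, "xyz": [-5, 0, -19], "angular": [0, 0, 0]},
    {"grip": 0.3, "xyz": [-12, 0, -45], "angular": [0, 0, 0]},
    {"grip": 0.3, "xyz": [-23, 0, -86], "angular": [0, 0, 0]},
    {"grip": 0.3, "xyz": [-35, 0, -130], "angular": [0, 0, 0]},
    {"grip": 0.3, "xyz": [-46, 0, -174], "angular": [0, 0, 0]},
    {"grip": 0.3, "xyz": [-57, 0, -213], "angular": [0, 0, 0]},
    {"grip": 0.3, "xyz": [-57, 0, -213], "angular": [0, 0, 0]}
  ]
}}

```text
time_s: 4.3
tcp_pos: [0.5732, -0.3486, 0.2638]
ee_rot: [[0.273, -0.96, -0.061], [-0.93, -0.279, 0.241], [-0.248, -0.009, -0.969]]
wrist_force: [-0.0, -0.9, -3.6]
gripper_width: 0.475
gripper_force: 30.0
```

```bash
python3 -c "
from station import r
from h import *
s=r.sense();st(s);go(s,(500,-150,230),tool(-64,30));go(s,(445,-75,180),tool(-55,75))"
```

```text
t 4.3 gp [ 572.8 -347.1  257.9] x [ 0.273 -0.93  -0.248] z [-0.061  0.241 -0.969] J [-22.7  31.6  21.4 -11.4 -88.6  40.1] F [-0.  -0.9 -3.6] M [-0.76 -0.37 -0.  ] w 41.3 gf 30.0
xyz [-200.3, 15.6, 80.6] ang [0.0149, 0.7716, -0.1747] deg 45.3
xyz [-274.2, 49.3, 154.6] ang [0.1751, 1.543, -0.3184] deg 90.8
```

Emit:
{"api": "move_arm", "payload": {
  "series": [
    {"grip": 0.3, "xyz": [-25, 4, 10], "angular": [0.016, 0.139, -0.029]},
    {"grip": 0.3, "xyz": [-50, 9, 20], "angular": [0.032, 0.278, -0.057]},
    {"grip": 0.3, "xyz": [-75, 13, 30], "angular": [0.047, 0.417, -0.086]},
    {"grip": 0.3, "xyz": [-100, 18, 40], "angular": [0.063, 0.556, -0.115]},
    {"grip": 0.3, "xyz": [-125, 22, 50], "angular": [0.079, 0.695, -0.143]},
    {"grip": 0.3, "xyz": [-150, 27, 60], "angular": [0.095, 0.833, -0.172]},
    {"grip": 0.3, "xyz": [-175, 31, 72], "angular": [0.11, 0.972, -0.201]},
    {"grip": 0.3, "xyz": [-200, 36, 84], "angular": [0.126, 1.111, -0.23]},
    {"grip": 0.3, "xyz": [-225, 40, 96], "angular": [0.142, 1.25, -0.258]},
    {"grip": 0.3, "xyz": [-250, 45, 108], "angular": [0.158, 1.389, -0.287]}
  ]
}}

```text
time_s: 5.3
tcp_pos: [0.4673, -0.1034, 0.2274]
ee_rot: [[0.276, -0.874, 0.4], [-0.55, -0.485, -0.68], [0.789, -0.032, -0.614]]
wrist_force: [2.8, -13.8, -22.9]
gripper_width: 0.475
gripper_force: 30.0
```

```bash
python3 -c "
from station import r
from h import *
s=r.sense();st(s);go(s,(445,-75,160),tool(-55,75))"
```

```text
t 5.3 gp [ 469.7 -107.4  223.7] x [ 0.276 -0.55   0.789] z [ 0.4   -0.68  -0.614] J [ 16.1   5.1 -61.3  85.1 -50.1 -62. ] F [  2.8 -13.8 -22.9] M [ 4.37  3.02 -0.57] w 41.3 gf 30.0
xyz [-77.2, 8.4, 7.7] ang [0.0793, 0.3978, -0.0757] deg 23.6
```

```bash
cat > kin.py <<'E'
import numpy as np
from scipy.optimize import least_squares
from scipy.spatial.transform import Rotation as Ro
Ra=lambda a,d:Ro.from_euler(a,d,degrees=True).as_matrix()
D=[([83.34,22.09,.39,0,-68.41,-14.8],[228.6,581.2,240.6]),([32.7,2.4,-22.4,-8.6,-65,13.5],[400,115.2,241.7]),([-22.5,36.2,11.2,-12.1,-74.9,42.8],[567.3,-341.7,130.4]),([-22.7,42.5,7.4,-12.8,-65.2,45.3],[570.2,-345,28.9]),([-22.7,31.6,21.4,-11.4,-88.6,40.1],[572.8,-347.1,257.9]),([16.1,5.1,-61.3,85.1,-50.1,-62],[469.7,-107.4,223.7])]
def fk(q,P,sg=1):
    h,a1,L2,a3,L4,L6=P
    A=Ra("z",q[0]);B=A@Ra("y",q[1]);C=A@Ra("y",q[1]-q[2]);E=C@Ra("x",sg*q[3])@Ra("y",-q[4])
    p=A@[a1,0,h]+B@[0,0,L2]+C@[L4,0,a3]+E@[L6,0,0]
    F=E@Ra("x",sg*q[5]);return p,F   # F cols: tool z = F x
def fit():
    best=None
    for sg in(1,-1):
        f=least_squares(lambda P:np.concatenate([fk(q,P,sg)[0]-p for q,p in D])/1,[300,50,350,50,350,200])
        if best is None or f.cost<best[0]: best=(f.cost,sg,f.x)
    return best
E
python3 -c "
from kin import *
c,sg,P=fit();print(c,sg,P.round(1))
for q,p in D: a,F=fk(q,P,sg);print((a-p).round(1),F.T.round(2).tolist())"
```

```text
59330.035906295685 -1 [-42.7 219.6 503.8  26.6 180.8 165.3]
[-160.6    1.5  -24. ] [[-0.0, -0.0, -1.0], [-0.93, 0.37, -0.0], [0.37, 0.93, -0.0]]
[-60.9 129.1   3.4] [[-0.07, 0.12, -0.99], [-0.67, 0.73, 0.13], [0.74, 0.67, 0.03]]
[ 60.3 118.   21.4] [[-0.07, 0.25, -0.97], [-0.27, 0.93, 0.26], [0.96, 0.28, -0.0]]
[ 84.6 107.1  58. ] [[-0.08, 0.25, -0.97], [-0.27, 0.93, 0.26], [0.96, 0.28, -0.0]]
[ 31.7 129.6 -37.6] [[-0.06, 0.24, -0.97], [-0.27, 0.93, 0.25], [0.96, 0.28, 0.01]]
[-56.4  95.2 -21.2] [[0.4, -0.68, -0.61], [-0.28, 0.55, -0.79], [0.87, 0.49, 0.03]]
```

```bash
python3 - <<'E'
import re
s=open('kin.py').read()
s=s.replace("h,a1,L2,a3,L4,L6=P","h,a1,L2,a3,L4,L6,bx,by=P").replace("A@[a1,0,h]","[bx,by,0]+A@[a1,0,h]").replace("350,200]","350,200,0,0]").replace("(1,-1)","(-1,)")
open('kin.py','w').write(s)
E
python3 -c "
from kin import *
c,sg,P=fit();print(c,sg,P.round(1))
for q,p in D: a,F=fk(q,P,sg);print((a-p).round(1))"
```

```text
26337.952882385824 -1 [ 146.6  279.4  338.4  -16.5  201.5  162.4   24.3 -109.4]
[-136.1 -107.   -32.7]
[  8.7  48.3 -17.4]
[50.3 22.1 32.3]
[53.9 20.1 81. ]
[ 43.2  25.  -32.3]
[-19.9  -8.4 -31. ]
```

```bash
python3 - <<'E'
s=open('kin.py').read()
s=s.replace("bx,by=P","d,ty,tz=P").replace("[bx,by,0]+A@[a1,0,h]","A@[a1,d,h]").replace("350,200,0,0]","350,200,-160,0,0]").replace("    p=A","    F=E@Ra('x',sg*q[5]);p=A").replace("E@[L6,0,0]","F@[L6,ty,tz]")
open('kin.py','w').write(s)
E
python3 -c "
from kin import *
c,sg,P=fit();print(c,sg,P.round(1))
for q,p in D: a,F=fk(q,P,sg);print((a-p).round(1))"
```

```text
4899.111046663965 -1 [ -39.3  169.5  484.8   40.8  197.8  154.6 -124.4  -25.5   32.2]
[ -5.7 -28.3 -20.5]
[23.  10.3  2. ]
[14.3  1.  19.1]
[37.4 -9.2 53. ]
[-15.5  13.4 -34.9]
[-21.7 -24.3 -18.7]
```

```bash
python3 - <<'E'
s=open('kin.py').read()
s=s.replace("L6,d,ty,tz=P","L6,d,b,ez,ey=P").replace("B@[0,0,L2]","B@[b,0,L2]").replace("F@[L6,ty,tz]","E@[L6,ey,ez]").replace("-160,0,0]","-160,0,0,0]")
open('kin.py','w').write(s)
E
python3 -c "
from kin import *
c,sg,P=fit();print(c,sg,P.round(1))
for q,p in D: a,F=fk(q,P,sg);print((a-p).round(1))"
```

```text
0.5185691798968746 -1 [ 1.598e+02  1.100e+00  5.646e+02  5.000e-01  4.205e+02  2.874e+02
 -6.000e-01 -8.000e-01  6.000e-01 -1.592e+02]
[ 0.1 -0.1  0.2]
[-0.   0.1 -0. ]
[0.3 0.4 0.3]
[-0.   0.2 -0.1]
[-0.3 -0.6 -0.3]
[-0. -0. -0.]
```

```bash
cat >> kin.py <<'E'
c_,sg_,P_=fit()
LO=np.array([-179.8,-69.3,-61.2,-181.2,-171.1,-177.4]);HI=np.array([179.8,118.1,80.6,117.6,-9.2,177.4])
def FK(q):
    p,F=fk(q,P_,sg_);return p,np.c_[-F[:,1],F[:,2]*-1,F[:,0]]
def wr(q):
    A=Ra("z",q[0]);C=A@Ra("y",q[1]-q[2]);E=C@Ra("x",-q[3])@Ra("y",-q[4])
    w=A@[P_[1],0,P_[0]]+A@Ra("y",q[1])@[0,0,P_[2]]+C@[P_[4],0,0]
    return w,w+E@[0,P_[9],0]
def ik(p,R,q0):
    def e(q):
        a,T=FK(q);return np.r_[(a-p)/10,Ro.from_matrix(T.T@R).as_rotvec()*20]
    f=least_squares(e,np.clip(q0,LO+.1,HI-.1),bounds=(LO,HI));return f.x,np.abs(f.fun).max()
E
cat > t.py <<'E'
from kin import *
from h import tool
np.set_printoptions(precision=1,suppress=True)
for q,p in D[-2:]: print(FK(q)[1].round(2).tolist())
rng=np.random.default_rng(0)
for az in range(-180,180,30):
    for xy in((480,-70),(440,-50)):
        sols=[]
        for k in range(25):
            q,e=ik(np.array([*xy,60.]),tool(az,75),rng.uniform(LO,HI))
            if e<.02 and not any(np.abs(q-z).max()<3 for z in sols): sols.append(q)
        for q in sols:
            a,b=wr(q);m=min((q-LO).min(),(HI-q).min())
            if a[2]>90 and b[2]>80: print(az,xy,q,"wr",a,b,"marg",round(m,1))
E
python3 t.py
```

```text
[[0.27, -0.96, -0.06], [-0.93, -0.28, 0.24], [-0.25, -0.01, -0.97]]
[[0.28, -0.87, 0.4], [-0.55, -0.49, -0.68], [0.79, -0.03, -0.61]]
-180 (480, -70) [   6.7   57.8    9.6   -7.3 -116.5  -95. ] wr [753.8  89.1 147.5] [757.4 -69.5 134. ] marg 54.6
-180 (440, -50) [   8.7   55.2    2.8   -9.1 -112.2  -95.7] wr [713.3 108.9 149.4] [717.4 -49.5 134.1] marg 58.9
-150 (480, -70) [  17.9   55.4   -4.4   12.1 -104.6  -83.7] wr [644.8 208.6 117.4] [720.   69.3 134.1] marg 56.8
-150 (440, -50) [  20.7   53.3   -9.6    9.1 -101.7  -85.7] wr [603.3 228.3 122.7] [680.   89.3 134.2] marg 51.6
-120 (480, -70) [ 27.7  50.6 -24.2  31.1 -88.  -81.9] wr [484.8 254.6 112.7] [618.3 170.8 134.3] marg 37.0
-120 (440, -50) [ 31.7  49.2 -28.1  27.3 -86.2 -84. ] wr [443.4 273.7 118.3] [578.3 190.8 134.3] marg 33.1
-90 (480, -70) [ 32.8  44.8 -47.6  57.8 -73.7 -92.1] wr [320.7 206.4 140.2] [479.7 207.9 134.5] marg 13.6
-90 (440, -50) [ 38.7  44.3 -50.5  52.4 -72.  -93.9] wr [280.9 225.1 145.1] [439.7 227.9 134.5] marg 10.7
30 (480, -70) [ -46.1   42.1  -35.6 -100.4  -72.4 -102.6] wr [ 325.5 -338.3  167.8] [ 24
[... 370 characters left out ...]
8.1
90 (480, -70) [ -27.9   47.4   -2.   -59.   -95.6 -125.3] wr [ 609.9 -323.2  222.8] [ 480. -347.  134.] marg 52.1
90 (440, -50) [ -27.9   45.7   -8.4  -58.7  -93.2 -121.3] wr [ 576.  -305.6  214. ] [ 440.  -327.   134.1] marg 52.8
120 (480, -70) [ -17.1   52.7    9.8  -44.4 -110.  -122. ] wr [ 724.7 -223.5  215.4] [ 618.7 -309.9  133.9] marg 55.4
120 (440, -50) [ -16.4   50.4    2.6  -43.9 -106.2 -118.8] wr [ 689.5 -203.   208.2] [ 578.7 -289.9  134. ] marg 58.6
150 (480, -70) [  -5.3   56.7   14.7  -27.4 -118.6 -110.7] wr [782.1 -72.1 188.4] [ 720.3 -208.3  133.9] marg 52.5
150 (440, -50) [  -4.    54.     7.2  -27.6 -113.8 -109.2] wr [743.7 -51.4 184.5] [ 680.3 -188.3  134. ] marg 57.3
```

```bash
cat > t.py <<'E'
from kin import *
from h import *
from station import r
np.set_printoptions(precision=1,suppress=True)
s=r.sense();st(s);q0=s["joints"];p0=1000*s["tcp_pos"]+6*s["ee_rot"][:,2];R0=s["ee_rot"]
p1=np.array([440,-75,170.]);R1=tool(-90,75);w=Ro.from_matrix(R0.T@R1).as_rotvec()
q=q0
for f in np.linspace(0,1,6):
    q,e=ik(p0+f*(p1-p0),R0@Ro.from_rotvec(w*f).as_matrix(),q);print(f,q,round(e,3))
for z in(140,110,80,60): q,e=ik(np.array([440,-75,z]),R1,q);print(z,q,round(e,3))
go(s,p1,R1)
E
python3 t.py
```

```text
t 5.3 gp [ 469.7 -107.4  223.7] x [ 0.3 -0.6  0.8] z [ 0.4 -0.7 -0.6] J [ 16.1   5.1 -61.3  85.1 -50.1 -62. ] F [  2.8 -13.8 -22.9] M [ 4.4  3.  -0.6] w 41.3 gf 30.0
0.0 [ 16.2   5.1 -61.2  84.8 -50.2 -61.8] 0.021
0.2 [ 22.6   9.8 -60.7  78.5 -58.3 -67.6] 0.0
0.4 [ 27.9  15.  -59.3  71.7 -65.1 -72.6] 0.0
0.6000000000000001 [ 31.9  20.3 -57.2  64.9 -70.6 -76.9] 0.0
0.8 [ 34.7  25.7 -54.4  58.3 -75.4 -80.5] 0.0
1.0 [ 36.4  31.  -51.1  52.2 -79.8 -83.5] 0.0
140 [ 36.2  34.4 -51.8  53.1 -77.3 -86.9] 0.0
110 [ 35.9  37.9 -52.3  54.2 -74.9 -90.2] 0.0
80 [ 35.5  41.4 -52.6  55.4 -72.7 -93.4] 0.0
60 [ 35.3  43.8 -52.7  56.3 -71.3 -95.6] 0.0
xyz [-70.3, 9.1, 0.2] ang [-0.471, 0.3993, 0.1989] deg 37.2
```

Emit:
{"api": "move_arm", "payload": {
  "series": [
    {"grip": 0.3, "xyz": [-9, 1, 0], "angular": [-0.059, 0.05, 0.025]},
    {"grip": 0.3, "xyz": [-18, 2, 0], "angular": [-0.118, 0.1, 0.05]},
    {"grip": 0.3, "xyz": [-27, 3, 0], "angular": [-0.177, 0.15, 0.075]},
    {"grip": 0.3, "xyz": [-36, 4.5, 0], "angular": [-0.236, 0.2, 0.1]},
    {"grip": 0.3, "xyz": [-45, 6, 0], "angular": [-0.295, 0.25, 0.125]},
    {"grip": 0.3, "xyz": [-54, 7, 0], "angular": [-0.354, 0.3, 0.15]},
    {"grip": 0.3, "xyz": [-63, 8, 0], "angular": [-0.413, 0.35, 0.175]},
    {"grip": 0.3, "xyz": [-70, 9, 0], "angular": [-0.471, 0.399, 0.199]},
    {"grip": 0.3, "xyz": [-70, 9, 0], "angular": [-0.471, 0.399, 0.199]},
    {"grip": 0.3, "xyz": [-70, 9, 0], "angular": [-0.471, 0.399, 0.199]}
  ]
}}

```text
time_s: 6.3
tcp_pos: [0.4402, -0.0681, 0.1708]
ee_rot: [[0.009, -1.0, 0.006], [-0.259, -0.008, -0.966], [0.966, 0.008, -0.259]]
wrist_force: [0.9, -0.2, -4.0]
gripper_width: 0.48
gripper_force: 30.0
```

Run:
```python
from station import r
from h import *
s=r.sense();st(s);go(s,(440,-75,75),tool(-90,75))
im=[]
for n in("scene","top"):
    c=r.capture(n);u,v=proj(c,(.44,-.075,.14)).astype(int);print(n,u,v)
    import pickle;pickle.dump(c,open(n+"1.pkl","wb"))
    im.append(cv2.resize(c["img"][v-40:v+40,u-50:u+50,::-1],None,fx=4,fy=4))
cv2.imwrite("pics/held.png",np.hstack(im))
```

```text
t 6.3 gp [440.3 -73.9 169.2] x [ 0.009 -0.259  0.966] z [ 0.006 -0.966 -0.259] J [ 36.5  31.  -51.2  52.4 -79.6 -83.2] F [ 0.9 -0.2 -4. ] M [ 3.09 -0.02  0.  ] w 41.8 gf 30.0
xyz [-90.7, -0.5, 25.5] ang [-0.0056, 0.0006, 0.0095] deg 0.6
scene 303 183
top 276 222
```

View pics/held.png

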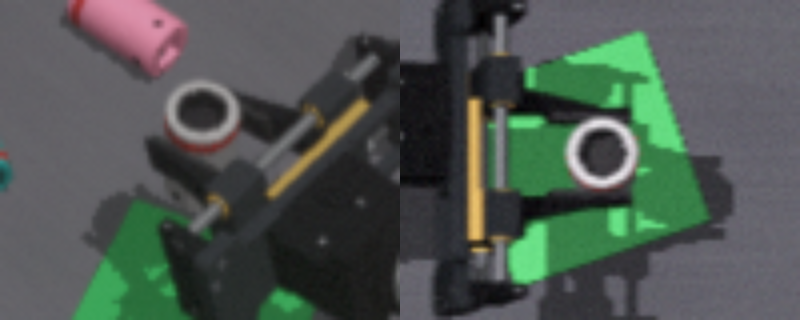

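The socket hangs upright with its hex end up, ring at scene (303.7,171.7) and top (276.5,220). I triangulate that to get the grip height.

Run:
```python
from h import *;import pickle
c=[pickle.load(open(n+"1.pkl","rb")) for n in("scene","top")]
print(tri(c,((303.75,171.75),(276.5,220)))*1000,[ (ray(k,uv,.19)*1000).round(1) for k,uv in zip(c,((303.75,171.75),(276.5,220)))])
```

```text
[439.85775884 -75.9998467  186.73172472] [array([441.2, -73.8, 190. ]), array([439.9, -76.8, 190. ])]
```

Emit:
{"api": "move_arm", "payload": {
  "series": [
    {"grip": 0.3, "xyz": [-19, 0, 5], "angular": [-0.006, 0, 0.009]},
    {"grip": 0.3, "xyz": [-48, 0, 13], "angular": [-0.006, 0, 0.009]},
    {"grip": 0.3, "xyz": [-75, 0, 20], "angular": [-0.006, 0, 0.009]},
    {"grip": 0.3, "xyz": [-92, -0.5, 25], "angular": [-0.006, 0, 0.009]},
    {"grip": 0.3, "xyz": [-98.5, -0.5, 26.5], "angular": [-0.006, 0, 0.009]},
    {"grip": 0.3, "xyz": [-98.5, -0.5, 26.5], "angular": [-0.006, 0, 0.009]},
    {"grip": 0.3, "xyz": [-98.5, -0.5, 26.5], "angular": [-0.006, 0, 0.009]}
  ]
}}

```text
time_s: 7.1
tcp_pos: [0.4404, -0.0684, 0.0707]
ee_rot: [[-0.003, -1.0, -0.001], [-0.259, 0.002, -0.966], [0.966, -0.003, -0.259]]
wrist_force: [0.4, -0.5, -2.9]
gripper_width: 0.475
gripper_force: 30.0
```

```bash
python3 -c "
from station import r
from h import *
st(r.sense())"
```

```text
t 7.1 gp [440.4 -74.2  69.1] x [-0.003 -0.259  0.966] z [-0.001 -0.966 -0.259] J [ 35.5  42.7 -52.4  55.7 -72.  -94.6] F [ 0.4 -0.5 -2.9] M [ 3.14 -0.06  0.04] w 41.3 gf 30.0
```

Now I creep down, 4 mm first.

Emit:
{"api": "move_arm", "payload": {
  "series": [
    {"grip": 0.3, "xyz": [-1.5, 0, 0.4], "angular": [0, 0, 0]},
    {"grip": 0.3, "xyz": [-3, 0, 0.8], "angular": [0, 0, 0]},
    {"grip": 0.3, "xyz": [-4.5, 0, 1.2], "angular": [0, 0, 0]},
    {"grip": 0.3, "xyz": [-4.5, 0, 1.2], "angular": [0, 0, 0]}
  ]
}}

```text
time_s: 7.5
tcp_pos: [0.4403, -0.0683, 0.0651]
ee_rot: [[-0.002, -1.0, -0.001], [-0.258, 0.002, -0.966], [0.966, -0.002, -0.258]]
wrist_force: [-0.1, 0.3, -3.3]
gripper_width: 0.473
gripper_force: 30.0
```

Emit:
{"api": "move_arm", "payload": {
  "series": [
    {"grip": 0.3, "xyz": [-0.8, 0, 0.2], "angular": [0, 0, 0]},
    {"grip": 0.3, "xyz": [-1.6, 0, 0.4], "angular": [0, 0, 0]},
    {"grip": 0.3, "xyz": [-1.6, 0, 0.4], "angular": [0, 0, 0]}
  ]
}}

```text
time_s: 7.8
tcp_pos: [0.4402, -0.0683, 0.0634]
ee_rot: [[-0.002, -1.0, -0.001], [-0.258, 0.002, -0.966], [0.966, -0.001, -0.258]]
wrist_force: [0.1, 0.9, -4.0]
gripper_width: 0.475
gripper_force: 30.0
```

Emit:
{"api": "move_arm", "payload": {
  "series": [
    {"grip": 0.3, "xyz": [-0.8, 0, 0.2], "angular": [0, 0, 0]},
    {"grip": 0.3, "xyz": [-1.6, 0, 0.4], "angular": [0, 0, 0]},
    {"grip": 0.3, "xyz": [-1.6, 0, 0.4], "angular": [0, 0, 0]}
  ]
}}

```text
time_s: 8.1
tcp_pos: [0.4402, -0.0683, 0.0617]
ee_rot: [[-0.002, -1.0, -0.001], [-0.258, 0.002, -0.966], [0.966, -0.001, -0.258]]
wrist_force: [0.0, 0.3, -4.4]
gripper_width: 0.475
gripper_force: 30.0
```

Emit:
{"api": "move_arm", "payload": {
  "series": [
    {"grip": 0.3, "xyz": [-0.8, 0, 0.2], "angular": [0, 0, 0]},
    {"grip": 0.3, "xyz": [-1.6, 0, 0.4], "angular": [0, 0, 0]},
    {"grip": 0.3, "xyz": [-1.6, 0, 0.4], "angular": [0, 0, 0]}
  ]
}}

```text
time_s: 8.4
tcp_pos: [0.4403, -0.0683, 0.0601]
ee_rot: [[-0.002, -1.0, -0.001], [-0.258, 0.002, -0.966], [0.966, -0.002, -0.258]]
wrist_force: [1.2, -0.4, -3.1]
gripper_width: 0.476
gripper_force: 30.0
```

Emit:
{"api": "move_arm", "payload": {
  "series": [
    {"grip": 0.3, "xyz": [-0.8, 0, 0.2], "angular": [0, 0, 0]},
    {"grip": 0.3, "xyz": [-1.6, 0, 0.4], "angular": [0, 0, 0]},
    {"grip": 0.3, "xyz": [-1.6, 0, 0.4], "angular": [0, 0, 0]}
  ]
}}

```text
time_s: 8.7
tcp_pos: [0.4403, -0.0683, 0.0587]
ee_rot: [[-0.002, -1.0, -0.001], [-0.257, 0.002, -0.966], [0.966, -0.002, -0.257]]
wrist_force: [0.8, -0.4, -3.0]
gripper_width: 0.471
gripper_force: 30.0
```

Emit:
{"api": "move_arm", "payload": {
  "series": [
    {"grip": 0.3, "xyz": [-0.7, 0, 0.2], "angular": [0, 0, 0]},
    {"grip": 0.3, "xyz": [-1.4, 0, 0.4], "angular": [0, 0, 0]},
    {"grip": 0.3, "xyz": [-1.4, 0, 0.4], "angular": [0, 0, 0]}
  ]
}}

```text
time_s: 9.0
tcp_pos: [0.4403, -0.0685, 0.0586]
ee_rot: [[-0.002, -1.0, -0.0], [-0.254, 0.001, -0.967], [0.967, -0.002, -0.254]]
wrist_force: [-1.1, 4.0, 4.9]
gripper_width: 0.478
gripper_force: 30.0
```

Run:
```python
from station import r
from h import *
import pickle
s=r.sense();st(s)
im=[]
for n in("scene","top"):
    c=r.capture(n);u,v=proj(c,(.44,-.075,.04)).astype(int);print(n,u,v)
    pickle.dump(c,open(n+"2.pkl","wb"))
    im.append(cv2.resize(c["img"][v-30:v+30,u-40:u+40,::-1],None,fx=5,fy=5,interpolation=cv2.INTER_CUBIC))
cv2.imwrite("pics/low.png",np.hstack(im))
```

```text
t 9.0 gp [440.3 -74.3  57.1] x [-0.002 -0.254  0.967] z [-0.    -0.967 -0.254] J [ 35.4  44.3 -52.4  56.3 -71.5 -95.9] F [-1.1  4.   4.9] M [ 0.89  0.19 -0.41] w 41.5 gf 30.0
scene 301 205
top 276 227
```

View pics/low.png

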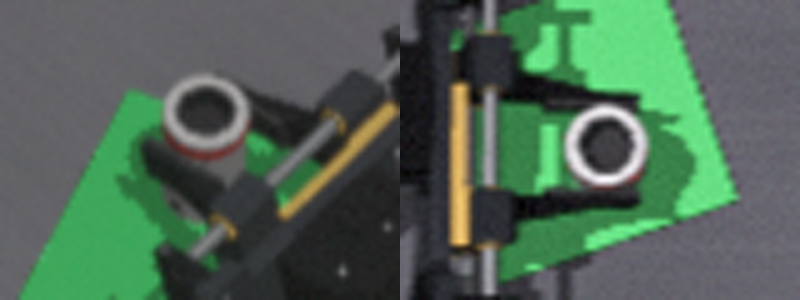

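The socket is on the mat (about 8 N contact, top ring at scene ≈(301,198)). I release it and back out along the tool axis.

Emit:
{"api": "move_arm", "payload": {
  "series": [
    {"grip": 0.52, "xyz": [0.5, 0, 0], "angular": [0, 0, 0]},
    {"grip": 0.6, "xyz": [0.5, 0, 0], "angular": [0, 0, 0]},
    {"grip": 0.8, "xyz": [0.5, 0, 0], "angular": [0, 0, 0]},
    {"grip": 1, "xyz": [0.5, 0, 0], "angular": [0, 0, 0]},
    {"grip": 1, "xyz": [0.5, 0, 0], "angular": [0, 0, 0]},
    {"grip": 1, "xyz": [0.5, 0, 0], "angular": [0, 0, 0]},
    {"grip": 1, "xyz": [0.5, 0, -10], "angular": [0, 0, 0]},
    {"grip": 1, "xyz": [0.5, 0, -30], "angular": [0, 0, 0]},
    {"grip": 1, "xyz": [0.5, 0, -55], "angular": [0, 0, 0]},
    {"grip": 1, "xyz": [0.5, 0, -80], "angular": [0, 0, 0]}
  ]
}}

```text
time_s: 10.1
tcp_pos: [0.4402, 0.0103, 0.0785]
ee_rot: [[-0.002, -1.0, -0.001], [-0.258, 0.002, -0.966], [0.966, -0.001, -0.258]]
wrist_force: [1.1, -0.2, 0.7]
gripper_width: 0.999
gripper_force: 0.0
```

```bash
cat > t.py <<'E'
from kin import *
from h import *
from station import r
import pickle
np.set_printoptions(precision=1,suppress=True)
s=r.sense();st(s);R0=s["ee_rot"]
im=[]
for n in("scene","top"):
    c=r.capture(n);pickle.dump(c,open(n+"3.pkl","wb"));u,v=proj(c,(.44,-.075,.04)).astype(int);print(n,u,v)
    im.append(cv2.resize(c["img"][v-30:v+30,u-40:u+40,::-1],None,fx=5,fy=5,interpolation=cv2.INTER_CUBIC))
cv2.imwrite("pics/stand.png",np.hstack(im))
rng=np.random.default_rng(0)
# tool-down options at mat (grip z 59) and drive
for nm,p in(("mat",(440,-75,200)),("drv",(517,285,160))):
  for az in range(-180,180,30):
    q,e=ik(np.array(p,float),tool(az,0),np.array([20,25,-20,0,-80,(az+70+180)%360-180]));print(nm,az,q,round(e,3))
E
python3 t.py
```

```text
t 10.1 gp [440.2   4.5  76.9] x [-0.  -0.3  1. ] z [-0.  -1.  -0.3] J [ 45.2  43.5 -45.1  44.4 -76.  -89.1] F [ 1.1 -0.2  0.7] M [ 2.  -0.1  0.1] w 86.9 gf 0.0
scene 301 205
top 276 227
mat -180 [  11.3    6.7  -27.1    0.   -56.2 -101.3] 0.0
mat -150 [ 11.3   6.7 -27.1   0.  -56.2 -71.3] 0.0
mat -120 [ 11.3   6.7 -27.1   0.  -56.2 -41.3] 0.0
mat -90 [ 11.3   6.7 -27.1   0.  -56.2 -11.3] 0.0
mat -60 [ 11.3   6.7 -27.1   0.  -56.2  18.7] 0.0
mat -30 [ 11.3   6.7 -27.1  -0.  -56.2  48.7] 0.0
mat 0 [ 11.3   6.7 -27.1  -0.  -56.2  78.7] 0.0
mat 30 [ 11.3   6.7 -27.1   0.  -56.2 108.7] 0.0
mat 60 [ 11.3   6.7 -27.1  -0.  -56.2 138.7] 0.0
mat 90 [ 11.3   6.7 -27.1  -0.  -56.2 168.7] 0.0
mat 120 [  11.3    6.7  -27.1    0.   -56.2 -161.3] 0.0
mat 150 [  11.3    6.7  -27.1   -0.   -56.2 -131.3] 0.0
drv -180 [  44.6   22.7  -11.2    0.   -56.2 -134.6] 0.0
drv -150 [  44.6   22.7  -11.2   -0.   -56.2 -104.6] 0.0
drv -120 [ 44.6  22.7 -11.2   0.  -56.2 -74.6] 0.0
drv -90 [ 44.6  22.7 -11.2  -0.  -56.2 -44.6] 0.0
drv -60 [ 44.6  22.7 -11.2  -0.  -56.2 -14.6] 0.0
drv -30 [ 44.6  22.7 -11.2  -0.  -56.2  15.4] 0.0
drv 0 [ 44.6  22.7 -11.2  -0.  -56.2  45.4] 0.0
drv 30 [ 44.6  22.7 -11.2   0.  -56.2  75.4] 0.0
drv 60 [ 44.6  22.7 -11.2  -0.  -56.2 105.4] 0.0
drv 90 [ 44.6  22.7 -11.2  -0.  -56.2 135.4] 0.0
drv 120 [  39.6   23.3   -7.4   -9.3  -58.4 -177.4] 2.781
drv 150 [  44.6   22.7  -11.2   -0.   -56.2 -164.6] 0.0
```

View pics/stand.png

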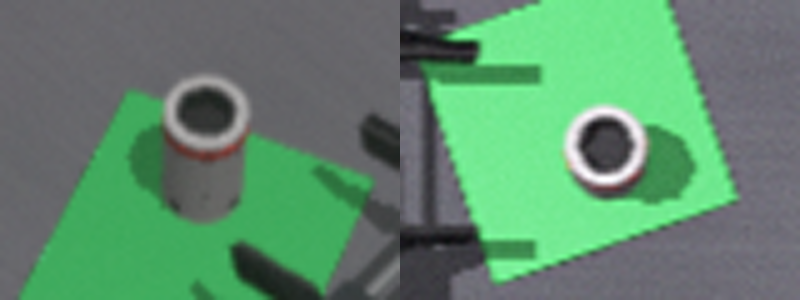

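The socket stands on the mat at scene crop ≈(205,150), with dimples at crop (181,206) and (237,205). I work out its position and yaw, and the drive's centre and yaw.

Run:
```python
from h import *;import pickle
np.set_printoptions(precision=1,suppress=True)
d=pickle.load(open("c0.pkl","rb"))
def sub(c,x,y,h,th,ch=1):
    k=8;w=cv2.resize(c["img"][y-h:y+h,x-h:x+h,ch],None,fx=k,fy=k,interpolation=cv2.INTER_CUBIC)
    K=big((w>th).astype(np.uint8)*255)
    K=[q for q in K if cv2.contourArea(q)>64*6];K=min(K,key=lambda q:np.linalg.norm(q.mean((0,1))-h*k)) if K else None
    return (K.reshape(-1,2)+.5)/k-.5+[x-h,y-h]
for n,(x,y) in(("scene",(302,198)),("top",(277,226))):
    c=pickle.load(open(n+"3.pkl","rb"))
    im=c["img"];h=14;w=cv2.resize(im[y-h:y+h,x-h:x+h],None,fx=8,fy=8,interpolation=cv2.INTER_CUBIC).min(2)
    for th in(150,180):
        k=(big((w>th).astype(np.uint8)*255)[0].reshape(-1,2)+.5)/8-.5+[x-h,y-h]
        P=np.array([ray(c,p,.08)[:2]*1000 for p in k],np.float32);print(n,th,cv2.fitEllipse(P))
    if n=="scene":
        for uv in((297.2,216.2),(308.4,216)): print("dimple",ray(c,uv,.016)*1000)
for n,(x,y),ths in(("top",(134,197),(150,170,190,210)),("scene",(408,317),(155,165,170))):
    for th in ths:
        k=sub(d[n],x,y,9,th);P=np.array([ray(d[n],p,.087)[:2]*1000 for p in k],np.float32);m=cv2.moments(P)
        print(n,th,"rect",cv2.minAreaRect(P),"cen",m["m10"]/m["m00"],m["m01"]/m["m00"])
# plate: origin 30 mm behind centre along its x (towards -x)
for C in((545.7,288.6),(546.7,289.8)):
    a=np.radians(82.1-90);print("seat from plate",C[0]-30*np.cos(a),C[1]-30*np.sin(a))
```

```text
scene 150 ((439.9541931152344, -76.6273422241211), (39.299591064453125, 39.84417724609375), 168.60882568359375)Traceback (most recent call last):
  File "<stdin>", line 13, in <module>
IndexError: list index out of range
```

```bash
cat > m.py <<'E'
from h import *;import pickle
np.set_printoptions(precision=1,suppress=True)
d=pickle.load(open("c0.pkl","rb"))
def sub(c,x,y,h,th,ch=1):
    k=8;w=cv2.resize(c["img"][y-h:y+h,x-h:x+h,ch],None,fx=k,fy=k,interpolation=cv2.INTER_CUBIC)
    K=[q for q in big((w>th).astype(np.uint8)*255) if cv2.contourArea(q)>64*6]
    K=min(K,key=lambda q:np.linalg.norm(q.mean((0,1))-h*k))
    return (K.reshape(-1,2)+.5)/k-.5+[x-h,y-h]
c=pickle.load(open("top3.pkl","rb"));x,y,h=277,226,14
w=cv2.resize(c["img"][y-h:y+h,x-h:x+h],None,fx=8,fy=8,interpolation=cv2.INTER_CUBIC).min(2)
k=(big((w>160).astype(np.uint8)*255)[0].reshape(-1,2)+.5)/8-.5+[x-h,y-h]
print("top ring",cv2.fitEllipse(np.array([ray(c,p,.08)[:2]*1000 for p in k],np.float32)))
c=pickle.load(open("scene3.pkl","rb"))
for uv in((297.2,216.2),(308.4,216)): print("dimple",ray(c,uv,.016)*1000)
for n,(x,y),ths in(("top",(134,197),(150,170,190,210)),("scene",(408,317),(155,165,170))):
    for th in ths:
        k=sub(d[n],x,y,9,th);P=np.array([ray(d[n],p,.087)[:2]*1000 for p in k],np.float32);m=cv2.moments(P)
        print(n,th,"rect",cv2.minAreaRect(P),"cen",m["m10"]/m["m00"],m["m01"]/m["m00"])
for C in((545.7,288.6),(546.7,289.8)):
    a=np.radians(82.1-90);print("seat from plate",C[0]-30*np.cos(a),C[1]-30*np.sin(a))
E
python3 m.py
```

```text
top ring ((441.06982421875, -74.8644790649414), (41.290523529052734, 42.12068176269531), 4.489318370819092)
dimple [459.6 -72.4  16. ]
dimple [439.8 -51.9  16. ]
top 150 rect ((516.9719848632812, 294.19525146484375), (17.16803550720215, 17.106399536132812), 3.6288108825683594) cen 517.0309238244276 294.32772547609176
top 170 rect ((517.2738647460938, 294.302978515625), (15.546747207641602, 15.41106128692627), 7.8469438552856445) cen 517.1072368678841 294.3060616665463
top 190 rect ((517.4494018554688, 294.4240417480469), (13.946990013122559, 13.996648788452148), 9.416646003723145) cen 517.1945533971284 294.3627525493309
top 210 rect ((517.3739624023438, 293.9906311035156), (12.277046203613281, 11.639554977416992), 2.350389003753662) cen 517.2430292442815 294.26109190409585
scene 155 rect ((515.77294921875, 293.22601318359375), (13.78128719329834, 14.127204895019531), 9.189199447631836) cen 515.7425836236296 293.1955132369636
scene 165 rect ((515.6912231445312, 292.9984130859375), (12.355420112609863, 12.668959617614746), 10.507831573486328) cen 515.6510387502284 293.04659154823247
scene 170 rect ((515.7874145507812, 292.9062194824219), (11.541629791259766, 11.865516662597656), 11.936593055725098) cen 515.6085955951957 292.9833368389868
seat from plate 515.9847161028508 292.72333638111445
seat from plate 516.9847161028508 293.92333638111444
```

```bash
python3 -c "
from kin import *
from h import *
from station import r
s=r.sense();go(s,(440.3,-75.5,165),tool(-90,0));go(s,(440.3,-20,165),tool(-90,40))
q=s['joints']
for f in np.linspace(0,1,5):
    q,e=ik(np.array([440,4.5-80*f,77+88*f]),tool(-90,75-75*f),q);print(q.round(1),e.round(3))
"
```

```text
xyz [112.8, 1.6, 61.2] ang [-0.0064, -1.3061, -0.0005] deg 74.8
xyz [95.9, 1.4, 4.3] ang [-0.0055, -0.6079, -0.0025] deg 34.8
[ 45.3  43.5 -45.3  44.5 -75.9 -89.1] 0.0
[ 40.2  30.2 -48.1  44.9 -64.2 -80.1] 0.0
[ 33.1  18.9 -47.5  39.4 -53.5 -65.4] 0.0
[ 24.1  11.4 -41.7  23.5 -47.3 -41.8] 0.0
[ 11.2   9.1 -30.    0.  -50.9 -11.2] 0.0
```

Emit:
{"api": "move_arm", "payload": {
  "series": [
    {"grip": 1, "xyz": [20, 0, 0], "angular": [-0.001, -0.12, 0]},
    {"grip": 1, "xyz": [42, 0.5, 0], "angular": [-0.002, -0.24, 0]},
    {"grip": 1, "xyz": [65, 1, 1], "angular": [-0.003, -0.37, 0]},
    {"grip": 1, "xyz": [83, 1, 3], "angular": [-0.005, -0.5, 0]},
    {"grip": 1, "xyz": [96, 1.5, 6], "angular": [-0.006, -0.63, 0]},
    {"grip": 1, "xyz": [102, 1.5, 15], "angular": [-0.006, -0.76, 0]},
    {"grip": 1, "xyz": [106, 1.5, 26], "angular": [-0.006, -0.89, 0]},
    {"grip": 1, "xyz": [110, 1.5, 38], "angular": [-0.006, -1.02, 0]},
    {"grip": 1, "xyz": [113, 1.5, 50], "angular": [-0.006, -1.16, 0]},
    {"grip": 1, "xyz": [113, 1.5, 61], "angular": [-0.006, -1.306, 0]}
  ]
}}

```text
time_s: 11.2
tcp_pos: [0.4376, -0.0786, 0.1724]
ee_rot: [[-0.004, -1.0, -0.002], [-1.0, 0.004, -0.007], [0.007, 0.002, -1.0]]
wrist_force: [0.7, -0.6, -1.3]
gripper_width: 1.0
gripper_force: 0.0
```

```bash
python3 -c "
from h import *
from station import r
s=r.sense();st(s);go(s,(440.4,-75.6,59),tool(-90,0))
"
```

```text
t 11.2 gp [437.6 -78.6 166.4] x [-0.004 -1.     0.007] z [-0.002 -0.007 -1.   ] J [ 11.1   8.8 -30.2   0.5 -51.1 -11.7] F [ 0.7 -0.6 -1.3] M [-0.05  0.    0.08] w 87.0 gf 0.0
xyz [-3.8, -2.9, 107.4] ang [0.0018, -0.0068, -0.0042] deg 0.5
```

Emit:
{"api": "move_arm", "payload": {
  "series": [
    {"grip": 1, "xyz": [-2, -2, 10], "angular": [0, 0, 0]},
    {"grip": 1, "xyz": [-3, -3, 30], "angular": [0, 0, -0.004]},
    {"grip": 1, "xyz": [-3, -3, 55], "angular": [0, 0, -0.004]},
    {"grip": 1, "xyz": [-3, -3, 78], "angular": [0, 0, -0.004]},
    {"grip": 1, "xyz": [-3, -3, 90], "angular": [0, 0, -0.004]},
    {"grip": 1, "xyz": [-3, -3, 90], "angular": [0, 0, -0.004]},
    {"grip": 1, "xyz": [-3, -3, 90], "angular": [0, 0, -0.004]}
  ]
}}

```text
time_s: 11.9
tcp_pos: [0.4406, -0.0765, 0.0813]
ee_rot: [[-0.0, -1.0, -0.006], [-1.0, 0.0, -0.014], [0.014, 0.006, -1.0]]
wrist_force: [-0.5, 0.6, 0.7]
gripper_width: 1.003
gripper_force: 0.0
```

```bash
python3 -c "
from h import *
from station import r
s=r.sense();st(s);go(s,(440.4,-75.6,57),tool(-90,0))
"
```

```text
t 11.9 gp [440.6 -76.6  75.3] x [-0.    -1.     0.014] z [-0.006 -0.014 -1.   ] J [ 11.6  17.1 -36.6   1.2 -36.8 -12.5] F [-0.5  0.6  0.7] M [ 0.1  -0.09  0.01] w 87.3 gf 0.0
xyz [-1.2, 0.1, 18.3] ang [0.0058, -0.014, -0.0003] deg 0.9
```

Emit:
{"api": "move_arm", "payload": {
  "series": [
    {"grip": 1, "xyz": [-1, 0, 8], "angular": [0.006, -0.014, 0]},
    {"grip": 1, "xyz": [-1, 0, 15], "angular": [0.006, -0.014, 0]},
    {"grip": 1, "xyz": [-1, 0, 18.5], "angular": [0.006, -0.014, 0]},
    {"grip": 1, "xyz": [-1, 0, 18.5], "angular": [0.006, -0.014, 0]},
    {"grip": 0.7, "xyz": [-1, 0, 18.5], "angular": [0.006, -0.014, 0]},
    {"grip": 0.5, "xyz": [-1, 0, 18.5], "angular": [0.006, -0.014, 0]},
    {"grip": 0.3, "xyz": [-1, 0, 18.5], "angular": [0.006, -0.014, 0]},
    {"grip": 0.3, "xyz": [-1, 0, 18.5], "angular": [0.006, -0.014, 0]},
    {"grip": 0.3, "xyz": [-1, 0, 18.5], "angular": [0.006, -0.014, 0]},
    {"grip": 0.3, "xyz": [-1, 0, 18.5], "angular": [0.006, -0.014, 0]}
  ]
}}

```text
time_s: 12.9
tcp_pos: [0.4409, -0.0761, 0.0632]
ee_rot: [[-0.002, -1.0, 0.002], [-1.0, 0.002, 0.001], [-0.001, -0.002, -1.0]]
wrist_force: [-0.7, -0.7, -0.5]
gripper_width: 0.541
gripper_force: 0.0
```

```bash
python3 -c "
from h import *
from station import r
s=r.sense();st(s);go(s,(441,-75.6,170),tool(-90,0));go(s,(516.4,293.5,180),tool(-86,0))
"
```

```text
t 12.9 gp [440.9 -76.1  57.2] x [-0.002 -1.    -0.001] z [ 0.002  0.001 -1.   ] J [ 11.1  18.9 -37.3  -0.1 -33.7 -11.1] F [-0.7 -0.7 -0.5] M [ 0.08 -0.07  0.03] w 47.0 gf 0.0
xyz [-0.7, -0.3, -112.8] ang [-0.0019, 0.001, -0.0016] deg 0.2
xyz [-369.9, -75.1, -122.3] ang [-0.0019, 0.0009, -0.0714] deg 4.1
```

Emit:
{"api": "move_arm", "payload": {
  "series": [
    {"grip": 0.3, "xyz": [0, 0, 0], "angular": [0, 0, 0]},
    {"grip": 0.3, "xyz": [0, 0, 0], "angular": [0, 0, 0]},
    {"grip": 0.3, "xyz": [0, 0, 0], "angular": [0, 0, 0]},
    {"grip": 0.3, "xyz": [0, 0, 0], "angular": [0, 0, 0]}
  ]
}}

```text
time_s: 13.3
tcp_pos: [0.4407, -0.0762, 0.0631]
ee_rot: [[-0.002, -1.0, 0.001], [-1.0, 0.002, 0.001], [-0.001, -0.001, -1.0]]
wrist_force: [-1.0, 0.6, 1.7]
gripper_width: 0.475
gripper_force: 30.0
```

```bash
python3 -c "
from h import *
from station import r
s=r.sense();st(s);go(s,(516.4,293.5,175),tool(-87,0))
"
```

```text
t 13.3 gp [440.7 -76.2  57.1] x [-0.002 -1.    -0.001] z [ 0.001  0.001 -1.   ] J [ 11.1  18.9 -37.3  -0.1 -33.7 -11.1] F [-1.   0.6  1.7] M [ 0.09  0.18 -0.06] w 41.3 gf 30.0
xyz [-369.9, -75.3, -117.4] ang [-0.0014, 0.0009, -0.054] deg 3.1
```

Emit:
{"api": "move_arm", "payload": {
  "series": [
    {"grip": 0.3, "xyz": [0, 0, -25], "angular": [0, 0, 0]},
    {"grip": 0.3, "xyz": [0, 0, -65], "angular": [0, 0, 0]},
    {"grip": 0.3, "xyz": [-15, -3, -105], "angular": [0, 0, 0]},
    {"grip": 0.3, "xyz": [-60, -12, -117], "angular": [0, 0, -0.01]},
    {"grip": 0.3, "xyz": [-108, -22, -117], "angular": [0, 0, -0.02]},
    {"grip": 0.3, "xyz": [-156, -32, -117], "angular": [0, 0, -0.03]},
    {"grip": 0.3, "xyz": [-204, -42, -117], "angular": [0, 0, -0.04]},
    {"grip": 0.3, "xyz": [-252, -52, -117], "angular": [0, 0, -0.054]},
    {"grip": 0.3, "xyz": [-300, -62, -117], "angular": [0, 0, -0.054]},
    {"grip": 0.3, "xyz": [-340, -69, -117], "angular": [0, 0, -0.054]}
  ]
}}

```text
time_s: 14.3
tcp_pos: [0.5098, 0.266, 0.1792]
ee_rot: [[0.053, -0.999, 0.0], [-0.999, -0.053, 0.0], [-0.0, -0.0, -1.0]]
wrist_force: [0.4, 0.6, -3.5]
gripper_width: 0.477
gripper_force: 30.0
```

Emit:
{"api": "move_arm", "payload": {
  "series": [
    {"grip": 0.3, "xyz": [-18, -4, 0], "angular": [0, 0, 0]},
    {"grip": 0.3, "xyz": [-28, -5.5, 0], "angular": [0, 0, 0]},
    {"grip": 0.3, "xyz": [-30, -6, 0], "angular": [0, 0, 0]},
    {"grip": 0.3, "xyz": [-30, -6, 0], "angular": [0, 0, 0]},
    {"grip": 0.3, "xyz": [-30, -6, 0], "angular": [0, 0, 0]}
  ]
}}

```text
time_s: 14.8
tcp_pos: [0.5143, 0.2924, 0.1806]
ee_rot: [[0.051, -0.999, 0.001], [-0.999, -0.051, 0.0], [-0.0, -0.001, -1.0]]
wrist_force: [0.3, -0.5, -3.5]
gripper_width: 0.478
gripper_force: 30.0
```

Run:
```python
from station import r
from h import *
import pickle
s=r.sense();st(s);go(s,(516.4,293.5,150),tool(-87,0))
im=[]
for n in("scene","top"):
    c=r.capture(n);u,v=proj(c,(.516,.293,.14)).astype(int);print(n,u,v)
    pickle.dump(c,open(n+"4.pkl","wb"))
    im.append(cv2.resize(c["img"][v-30:v+30,u-40:u+40,::-1],None,fx=5,fy=5,interpolation=cv2.INTER_CUBIC))
cv2.imwrite("pics/over.png",np.hstack(im))
```

```text
t 14.8 gp [514.3 292.4 174.6] x [ 0.051 -0.999 -0.   ] z [ 0.001  0.    -1.   ] J [ 45.3  21.9  -9.9   0.  -58.1 -42.4] F [ 0.3 -0.5 -3.5] M [ 0.08 -0.03  0.01] w 41.6 gf 30.0
xyz [-1.0, -2.1, 24.6] ang [-0.001, 0.0004, -0.0014] deg 0.1
scene 412 308
top 128 193
```

View pics/over.png

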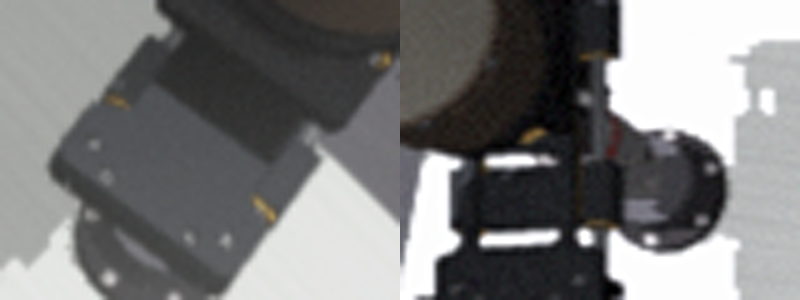

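The gripper hides the drive in both views (scene crop ≈(180,150), top crop ≈(540,190)), so I go by feel. First I centre over the seat and come down to just above the drive tip.

Emit:
{"api": "move_arm", "payload": {
  "series": [
    {"grip": 0.3, "xyz": [-1, -2, 6], "angular": [0, 0, 0]},
    {"grip": 0.3, "xyz": [-1, -2, 16], "angular": [0, 0, 0]},
    {"grip": 0.3, "xyz": [-1, -2, 26], "angular": [0, 0, 0]},
    {"grip": 0.3, "xyz": [-1, -2, 32], "angular": [0, 0, 0]},
    {"grip": 0.3, "xyz": [-1, -2, 32], "angular": [0, 0, 0]},
    {"grip": 0.3, "xyz": [-1, -2, 32], "angular": [0, 0, 0]}
  ]
}}

```text
time_s: 15.5
tcp_pos: [0.5167, 0.2951, 0.1484]
ee_rot: [[0.053, -0.999, 0.002], [-0.999, -0.053, 0.001], [-0.0, -0.002, -1.0]]
wrist_force: [-0.1, 0.4, -3.9]
gripper_width: 0.479
gripper_force: 30.0
```

Emit:
{"api": "move_arm", "payload": {
  "series": [
    {"grip": 0.3, "xyz": [0, 0, 1.5], "angular": [0, 0, 0]},
    {"grip": 0.3, "xyz": [0, 0, 3], "angular": [0, 0, 0]},
    {"grip": 0.3, "xyz": [0, 0, 4], "angular": [0, 0, 0]},
    {"grip": 0.3, "xyz": [0, 0, 4], "angular": [0, 0, 0]}
  ]
}}

```text
time_s: 15.9
tcp_pos: [0.5166, 0.295, 0.1446]
ee_rot: [[0.052, -0.999, 0.002], [-0.999, -0.052, 0.001], [-0.001, -0.002, -1.0]]
wrist_force: [0.2, 0.0, -3.9]
gripper_width: 0.476
gripper_force: 30.0
```

```bash
python3 -c "
from h import *
from station import r
s=r.sense();st(s);go(s,(516.4,293.5,140),tool(-87,0))
"
```

```text
t 15.9 gp [516.6 295.  138.6] x [ 0.052 -0.999 -0.001] z [ 0.002  0.001 -1.   ] J [ 45.3  24.3 -12.    0.  -53.6 -42.3] F [ 0.2  0.  -3.9] M [ 0.05 -0.04  0.02] w 41.4 gf 30.0
xyz [1.5, 0.3, -1.4] ang [-0.0017, 0.0009, 0.0001] deg 0.1
```

Emit:
{"api": "move_arm", "payload": {
  "series": [
    {"grip": 0.3, "xyz": [1.5, 0, 0], "angular": [0, 0, 0]},
    {"grip": 0.3, "xyz": [1.5, 0, 1.5], "angular": [0, 0, 0]},
    {"grip": 0.3, "xyz": [1.5, 0, 3], "angular": [0, 0, 0]},
    {"grip": 0.3, "xyz": [1.5, 0, 3], "angular": [0, 0, 0]}
  ]
}}

```text
time_s: 16.3
tcp_pos: [0.5167, 0.2935, 0.1414]
ee_rot: [[0.052, -0.999, 0.002], [-0.999, -0.052, 0.001], [-0.001, -0.002, -1.0]]
wrist_force: [-1.0, -0.0, -3.2]
gripper_width: 0.472
gripper_force: 30.0
```

Emit:
{"api": "move_arm", "payload": {
  "series": [
    {"grip": 0.3, "xyz": [0, 0, 1], "angular": [0, 0, 0]},
    {"grip": 0.3, "xyz": [0, 0, 2], "angular": [0, 0, 0]},
    {"grip": 0.3, "xyz": [0, 0, 2], "angular": [0, 0, 0]}
  ]
}}

```text
time_s: 16.6
tcp_pos: [0.5167, 0.2935, 0.1398]
ee_rot: [[0.053, -0.999, 0.002], [-0.999, -0.053, 0.001], [-0.001, -0.002, -1.0]]
wrist_force: [-1.1, -0.1, -1.3]
gripper_width: 0.474
gripper_force: 30.0
```

```bash
python3 -c "
from h import *
from station import r
s=r.sense();st(s)
"
```

```text
t 16.6 gp [516.7 293.5 133.8] x [ 0.053 -0.999 -0.001] z [ 0.002  0.001 -1.   ] J [ 45.2  24.5 -12.4   0.  -53.  -42.2] F [-1.1 -0.1 -1.3] M [-0.03  0.19  0.03] w 41.2 gf 30.0
```

Emit:
{"api": "move_arm", "payload": {
  "series": [
    {"grip": 0.3, "xyz": [0, 0, 0.8], "angular": [0, 0, 0]},
    {"grip": 0.3, "xyz": [0, 0, 1.5], "angular": [0, 0, 0]},
    {"grip": 0.3, "xyz": [0, 0, 1.5], "angular": [0, 0, 0]}
  ]
}}

```text
time_s: 16.9
tcp_pos: [0.5167, 0.2936, 0.1385]
ee_rot: [[0.053, -0.999, 0.002], [-0.999, -0.053, 0.001], [-0.001, -0.002, -1.0]]
wrist_force: [-3.3, -0.8, 1.4]
gripper_width: 0.474
gripper_force: 30.0
```

```bash
python3 -c "
from h import *
from station import r
s=r.sense();st(s)
"
```

```text
t 16.9 gp [516.7 293.6 132.5] x [ 0.053 -0.999 -0.001] z [ 0.002  0.001 -1.   ] J [ 45.2  24.6 -12.5   0.1 -52.8 -42.2] F [-3.3 -0.8  1.4] M [-0.17  0.61  0.11] w 41.2 gf 30.0
```

Emit:
{"api": "move_arm", "payload": {
  "series": [
    {"grip": 0.3, "xyz": [0, 0.8, 0], "angular": [0, 0, -0.03]},
    {"grip": 0.3, "xyz": [0, 0.8, 1], "angular": [0, 0, -0.03]},
    {"grip": 0.3, "xyz": [0, 0.8, 2], "angular": [0, 0, -0.03]},
    {"grip": 0.3, "xyz": [0, 0.8, 2], "angular": [0, 0, -0.03]}
  ]
}}

```text
time_s: 17.3
tcp_pos: [0.5165, 0.2936, 0.136]
ee_rot: [[0.082, -0.997, 0.003], [-0.997, -0.082, 0.001], [-0.001, -0.003, -1.0]]
wrist_force: [1.9, -0.9, -2.5]
gripper_width: 0.476
gripper_force: 30.0
```

```bash
python3 -c "
from h import *
from station import r
s=r.sense();st(s)
"
```

```text
t 17.3 gp [516.5 293.6 130. ] x [ 0.082 -0.997 -0.001] z [ 0.003  0.001 -1.   ] J [ 45.2  24.7 -12.7   0.1 -52.4 -40.6] F [ 1.9 -0.9 -2.5] M [-0.27 -0.79  0.04] w 41.4 gf 30.0
```

Emit:
{"api": "move_arm", "payload": {
  "series": [
    {"grip": 0.3, "xyz": [0, -0.3, 1], "angular": [0, 0, 0]},
    {"grip": 0.3, "xyz": [0, -0.3, 2], "angular": [0, 0, 0]},
    {"grip": 0.3, "xyz": [0, -0.3, 3], "angular": [0, 0, 0]},
    {"grip": 0.3, "xyz": [0, -0.3, 3], "angular": [0, 0, 0]}
  ]
}}

```text
time_s: 17.7
tcp_pos: [0.5165, 0.2936, 0.1335]
ee_rot: [[0.083, -0.997, 0.003], [-0.997, -0.083, 0.001], [-0.001, -0.003, -1.0]]
wrist_force: [-0.1, -1.7, 0.8]
gripper_width: 0.479
gripper_force: 30.0
```

```bash
python3 -c "
from h import *
from station import r
s=r.sense();st(s)
"
```

```text
t 17.7 gp [516.5 293.6 127.5] x [ 0.083 -0.997 -0.001] z [ 0.003  0.001 -1.   ] J [ 45.2  24.9 -12.9   0.1 -52.1 -40.5] F [-0.1 -1.7  0.8] M [-0.4  -0.44  0.05] w 41.7 gf 30.0
```

Emit:
{"api": "move_arm", "payload": {
  "series": [
    {"grip": 0.3, "xyz": [0.2, 0, 1], "angular": [0, 0, 0]},
    {"grip": 0.3, "xyz": [0.2, 0, 2], "angular": [0, 0, 0]},
    {"grip": 0.3, "xyz": [0.2, 0, 3], "angular": [0, 0, 0]},
    {"grip": 0.3, "xyz": [0.2, 0, 4], "angular": [0, 0, 0]}
  ]
}}

```text
time_s: 18.1
tcp_pos: [0.5166, 0.2937, 0.132]
ee_rot: [[0.084, -0.996, 0.004], [-0.996, -0.084, 0.002], [-0.001, -0.004, -1.0]]
wrist_force: [-4.1, -2.7, 16.3]
gripper_width: 0.472
gripper_force: 30.0
```

```bash
python3 -c "
from h import *
from station import r
s=r.sense();st(s)
"
```

```text
t 18.1 gp [516.7 293.7 126. ] x [ 0.084 -0.996 -0.001] z [ 0.004  0.002 -1.   ] J [ 45.3  25.  -13.    0.1 -51.8 -40.5] F [-4.1 -2.7 16.3] M [-0.69  1.51  0.14] w 41.0 gf 30.0
```

Emit:
{"api": "move_arm", "payload": {
  "series": [
    {"grip": 0.3, "xyz": [0.2, 0.4, 0.5], "angular": [0, 0, -0.012]},
    {"grip": 0.3, "xyz": [0.2, 0.4, 1], "angular": [0, 0, -0.012]},
    {"grip": 0.3, "xyz": [0.2, 0.4, 1], "angular": [0, 0, -0.012]}
  ]
}}

```text
time_s: 18.4
tcp_pos: [0.5166, 0.2937, 0.1318]
ee_rot: [[0.096, -0.995, 0.005], [-0.995, -0.096, 0.003], [-0.002, -0.005, -1.0]]
wrist_force: [-4.3, -3.3, 15.1]
gripper_width: 0.479
gripper_force: 30.0
```

```bash
python3 -c "
from h import *
from station import r
s=r.sense();st(s)
"
```

```text
t 18.4 gp [516.6 293.8 125.8] x [ 0.096 -0.995 -0.002] z [ 0.005  0.003 -1.   ] J [ 45.3  24.9 -13.1   0.1 -51.7 -39.9] F [-4.3 -3.3 15.1] M [-0.58  1.24  0.1 ] w 41.7 gf 30.0
```

Emit:
{"api": "move_arm", "payload": {
  "series": [
    {"grip": 0.3, "xyz": [0.2, 0.3, 1], "angular": [0, 0, 0]},
    {"grip": 0.3, "xyz": [0.2, 0.3, 2], "angular": [0, 0, 0]},
    {"grip": 0.3, "xyz": [0.2, 0.3, 2.5], "angular": [0, 0, 0]},
    {"grip": 0.3, "xyz": [0.2, 0.3, 2.5], "angular": [0, 0, 0]}
  ]
}}

```text
time_s: 18.8
tcp_pos: [0.5165, 0.2937, 0.1281]
ee_rot: [[0.096, -0.995, 0.005], [-0.995, -0.096, 0.003], [-0.003, -0.005, -1.0]]
wrist_force: [-0.9, -1.7, 8.9]
gripper_width: 0.476
gripper_force: 30.0
```

```bash
python3 -c "
from h import *
from station import r
s=r.sense();st(s)
"
```

```text
t 18.8 gp [516.5 293.8 122.1] x [ 0.096 -0.995 -0.003] z [ 0.005  0.003 -1.   ] J [ 45.3  25.2 -13.3   0.1 -51.2 -39.8] F [-0.9 -1.7  8.9] M [-0.3   0.31  0.12] w 41.4 gf 30.0
```

The ball has gone in; I keep pushing.

Emit:
{"api": "move_arm", "payload": {
  "series": [
    {"grip": 0.3, "xyz": [0.2, 0, 1], "angular": [0, 0, 0]},
    {"grip": 0.3, "xyz": [0.2, 0, 2], "angular": [0, 0, 0]},
    {"grip": 0.3, "xyz": [0.2, 0, 3], "angular": [0, 0, 0]},
    {"grip": 0.3, "xyz": [0.2, 0, 4], "angular": [0, 0, 0]},
    {"grip": 0.3, "xyz": [0.2, 0, 5], "angular": [0, 0, 0]},
    {"grip": 0.3, "xyz": [0.2, 0, 5], "angular": [0, 0, 0]}
  ]
}}

```text
time_s: 19.4
tcp_pos: [0.5163, 0.2934, 0.1203]
ee_rot: [[0.094, -0.996, 0.003], [-0.996, -0.094, 0.002], [-0.002, -0.004, -1.0]]
wrist_force: [4.8, 1.5, -2.5]
gripper_width: 0.473
gripper_force: 30.0
```

```bash
python3 -c "
from h import *
from station import r
s=r.sense();st(s)
"
```

```text
t 19.4 gp [516.4 293.4 114.3] x [ 0.094 -0.996 -0.002] z [ 0.003  0.002 -1.   ] J [ 45.2  25.7 -13.7   0.  -50.3 -39.8] F [ 4.8  1.5 -2.5] M [ 0.4  -1.44  0.03] w 41.2 gf 30.0
```

The drag has gone, so the ball seems to have clicked at grip height 114.3. I push firmly onto the shoulder.

Emit:
{"api": "move_arm", "payload": {
  "series": [
    {"grip": 0.3, "xyz": [0, -0.4, 1], "angular": [0, 0, 0]},
    {"grip": 0.3, "xyz": [0, -0.4, 2], "angular": [0, 0, 0]},
    {"grip": 0.3, "xyz": [0, -0.4, 3], "angular": [0, 0, 0]},
    {"grip": 0.3, "xyz": [0, -0.4, 3], "angular": [0, 0, 0]}
  ]
}}

```text
time_s: 19.8
tcp_pos: [0.5164, 0.2934, 0.1191]
ee_rot: [[0.095, -0.995, 0.003], [-0.995, -0.095, 0.002], [-0.002, -0.004, -1.0]]
wrist_force: [1.3, 1.3, 6.8]
gripper_width: 0.475
gripper_force: 30.0
```

```bash
python3 -c "
from h import *
from station import r
s=r.sense();st(s)
"
```

```text
t 19.8 gp [516.5 293.4 113.1] x [ 0.095 -0.995 -0.002] z [ 0.003  0.002 -1.   ] J [ 45.2  25.8 -13.8   0.1 -50.2 -39.8] F [1.3 1.3 6.8] M [ 0.51 -0.24 -0.01] w 41.3 gf 30.0
```

Emit:
{"api": "move_arm", "payload": {
  "series": [
    {"grip": 0.3, "xyz": [0, 0, 1], "angular": [0, 0, 0]},
    {"grip": 0.3, "xyz": [0, 0, 2], "angular": [0, 0, 0]},
    {"grip": 0.3, "xyz": [0, 0, 2], "angular": [0, 0, 0]}
  ]
}}

```text
time_s: 20.1
tcp_pos: [0.5165, 0.2935, 0.1191]
ee_rot: [[0.095, -0.995, 0.004], [-0.995, -0.095, 0.002], [-0.002, -0.004, -1.0]]
wrist_force: [-2.5, 0.8, 14.2]
gripper_width: 0.479
gripper_force: 30.0
```

It has a hard stop at the home height. I take off the preload, open, and rise.

Emit:
{"api": "move_arm", "payload": {
  "series": [
    {"grip": 0.3, "xyz": [0, 0, -2], "angular": [0, 0, 0]},
    {"grip": 0.55, "xyz": [0, 0, -2.5], "angular": [0, 0, 0]},
    {"grip": 0.7, "xyz": [0, 0, -2.5], "angular": [0, 0, 0]},
    {"grip": 1, "xyz": [0, 0, -2.5], "angular": [0, 0, 0]},
    {"grip": 1, "xyz": [0, 0, -2.5], "angular": [0, 0, 0]},
    {"grip": 1, "xyz": [0, 0, -2.5], "angular": [0, 0, 0]},
    {"grip": 1, "xyz": [0, 0, -15], "angular": [0, 0, 0]},
    {"grip": 1, "xyz": [0, 0, -40], "angular": [0, 0, 0]},
    {"grip": 1, "xyz": [0, 0, -80], "angular": [0, 0, 0]},
    {"grip": 1, "xyz": [0, 0, -125], "angular": [0, 0, 0]}
  ]
}}

```text
time_s: 21.1
tcp_pos: [0.5153, 0.2921, 0.2418]
ee_rot: [[0.094, -0.996, 0.0], [-0.996, -0.094, -0.001], [0.001, -0.0, -1.0]]
wrist_force: [-0.0, 0.4, 0.4]
gripper_width: 0.995
gripper_force: 0.0
```

Emit:
{"api": "move_arm", "payload": {
  "series": [
    {"grip": 1, "xyz": [45, 0, -10], "angular": [0, 0, 0]},
    {"grip": 1, "xyz": [90, 0, -10], "angular": [0, 0, 0]},
    {"grip": 1, "xyz": [135, 0, -10], "angular": [0, 0, 0]},
    {"grip": 1, "xyz": [180, 0, -10], "angular": [0, 0, 0]},
    {"grip": 1, "xyz": [225, 0, -10], "angular": [0, 0, 0]},
    {"grip": 1, "xyz": [250, 0, -10], "angular": [0, 0, 0]},
    {"grip": 1, "xyz": [260, 0, -10], "angular": [0, 0, 0]},
    {"grip": 1, "xyz": [260, 0, -10], "angular": [0, 0, 0]}
  ]
}}

```text
time_s: 21.9
tcp_pos: [0.5404, 0.0328, 0.2511]
ee_rot: [[0.092, -0.996, 0.003], [-0.996, -0.092, 0.001], [-0.001, -0.003, -1.0]]
wrist_force: [0.6, 0.6, -0.4]
gripper_width: 1.002
gripper_force: 0.0
```

Run:
```python
from station import r
from h import *
st(r.sense())
im=[];C=[]
for n in("scene","top"):
    c=r.capture(n);C.append(c);u,v=proj(c,(.516,.293,.1)).astype(int);print(n,u,v)
    for z in(.136,.138,.142,.152): print(z,proj(c,(.5165,.2935,z)).round(1))
    im.append(cv2.resize(c["img"][v-30:v+30,u-40:u+40,::-1],None,fx=5,fy=5,interpolation=cv2.INTER_CUBIC))
cv2.imwrite("pics/fin.png",np.hstack(im))
```

```text
t 21.9 gp [540.4  32.8 245.1] x [ 0.092 -0.996 -0.001] z [ 0.003  0.001 -1.   ] J [ 20.6  13.7 -11.1  -0.  -65.  -15.3] F [ 0.6  0.6 -0.4] M [ 0.11 -0.08 -0.  ] w 87.2 gf 0.0
scene 408 315
0.136 [412.6 309.3]
0.138 [412.8 309. ]
0.142 [413.2 308.3]
0.152 [414.3 306.5]
top 132 196
0.136 [128.4 193.2]
0.138 [128.2 193.1]
0.142 [127.7 192.8]
0.152 [126.5 192. ]
```

View pics/fin.png

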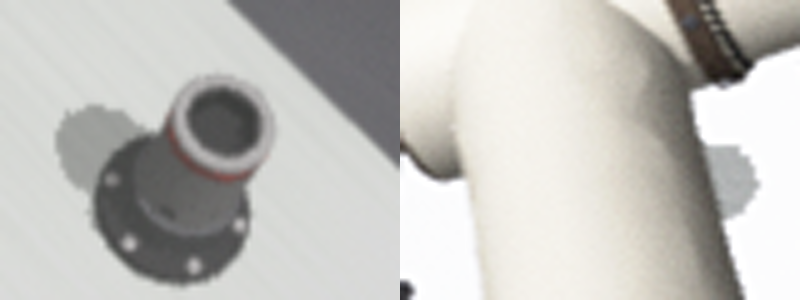

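The socket stands on the shoulder, ring centre at scene (412.4,310.4) against (412.6,309.3) predicted for home. The gripper is clear. I hand it in.

```bash
python3 -c "
from station import r
print(r.finish_job())"
```

```text
the job is handed in; nothing more can be done
None
```

The red-banded socket was stood on the green mat, released, gripped again from above and pushed home on the square drive. Force and position readings showed it passing the ball and stopping on the shoulder, and I handed the job in at about 22 s with the gripper clear; I did not re-check the other loose parts in a final picture.

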